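# Check two kit crates for the inspection stamp and push the passed one to the dispatch rail

### The arm

A 7-joint arm with a two-finger parallel gripper is mounted at the origin on a cart in front of the work surface, level with it; the furniture and walls round the work are solid. World frame = base frame: x ahead of the robot, y to its left, z up, the work surface at z = 0. Lengths are in mm, angles in rad, forces in N, time in s.
With the tool pointing down it reaches from about 425 to 925 mm from the base axis. Payload 6.8 kg.
Tool frame: the origin (TCP) lies at the very end of the fingers, on their centre line; the grasp point (between the pads) lies 19 mm behind it; z points along the fingers, y is the direction in which the jaws open and shut (so a half turn about z gives the same grasp; the last joint's range is limited). The gripper opens to 88 mm and grips with 3 to 60 N. Pads are 20 mm wide; open, the fingers measure 115 mm over their backs; the gripper's body (75 mm by 178 mm) begins 61 mm behind the grasp point.
Start: joints at [1.029, 0.477, 0.022, 1.555, -0.011, 1.109, -0.083], TCP at [283.729, -612.492, 195.164] pointing down, gripper open.
Joint ranges: [-2.96, 2.96], [-0.34, 2.1], [-1.41, 1.46], [0.24, 2.44], [-1.37, 4.51], [0.17, 1.92], [-2.96, 2.96]. Speed limits (rad/s): [2.39, 2.39, 3.14, 3.14, 3.14, 3.14, 3.14].

### API

Orientations are given as a unit quaternion [x, y, z, w].
In Python, from station import manip gives the robot as it stands. The module is installed in compiled form; this text tells all that it offers.
- The arm moves only by the shell command python3 -m inch 'ROWS'. ROWS is JSON, a list of rows, each an object with "angular": the turn, a rotation vector about the tool's x, y, z in degrees, a list of three; "slide": the shift along the tool's x, y, z in cm, a list of three; "jaw": the closure, from 0 (fully open) to 1 (shut). A call has 1 to 20 rows; each row shifts and turns the commanded pose from where the row before left it, along the tool's axes as they then stand; what a row does not reach is not made up. A row lasts 1/8 s, in which the tool goes at most 62.5 mm and 10.7 degrees, less where a joint would pass 70% of its speed; a pose out of reach is approached as far as the arm can. A call is refused whole if a number of a shift passes 6.25 or a number of a turn 10.7, either way. A call with a gripper value outside its range is refused whole. The fingers move at their own pace and stop on an object; the grip force is fixed at half the most. Time passes only in rows, so rows that do not move let the fingers close. It gives the time, the measured TCP pose, the force and the opening at its end, in the units of the state.
- manip.sense(): the state, without advancing time (a new reading comes with each control period).
- manip.read_camera(name): name is "side" or "top" or "wrist"; returns the picture (400x640x3 uint8, red, green, blue); there is no depth.
- manip.calibration(name): a dict with "K" (3x3 intrinsics, pixels), "eye" and "rotation" of the camera in the world. Camera axes: x right, y up, looking along -z (the intrinsics and any distortion apply to the point x, -y, -z); pixel columns grow to the right and rows downward; lengths in mm; the calibration is good to about 2 mm. A picture is of the moment at which its call begins: read the wrist's pose just before it. calibration takes no time and is no camera call; for the wrist camera it gives the pose at the moment of the call.
- manip.finish_job(): hands the job in, once; it reports no verdict.
Trained networks look in the newest picture that a camera, given by its name, has taken for a name from the list of things; names that differ only in an ending like _2 or _b are one class to them, and where a whole thing is asked for, a point or a joint stands for the part that bears it (a point fixed in the world has none). Each returns a list of dicts, best first, with "p" (0 to 1); they miss things now and then, are a little off and sometimes report something else, mostly with a low value. They report only what shows in the picture. A call takes as long as a camera call.
- manip.boxes_of(camera, name): "point" ([x, y, z] in mm, in the coordinates of the camera as it stood for that picture, good to about 4 mm: the middle of the surface that is visible of it).
The state is a dict: "time_s": time; "joint_positions": joint angles; "joint_velocities": joint speeds; "joint_torque": joint torques, N m; "position": TCP position; "tool_rot": TCP orientation; "force": force on the tool from outside, world axes, zero at the start; "wrist_torque": the same for the moment, N m; "gripper_width": opening from 0.0 (shut) to 1.0 (fully open).
Only numpy, scipy, OpenCV 4.12 (cv2) and the standard library are available. Lean on these libraries where they do the work, as an engineer would, in place of code of your own. Each camera call takes 0.05 s, during which the arm holds its last target. There are 200 camera calls.

### The job

Without gripping or lifting anything, check the undersides of both blue crates, the left one first: with a fingertip under the front rim tip the crate up on its far bottom edge, to about 60 degrees, pause to look underneath, and let it back down onto its base without dropping it. Then push the crate that has the green inspection stamp under its base forward until its far side stands flush against the aluminium dispatch rail, and leave the other crate where it stands.

Things in the scene. Friction and masses are not known exactly. Their poses are not given: they have to be found in the camera images.
- crate_stamped: Blue kit crate; under its base, hidden, a white stamp with green ring and tick (84 mm). Body 120 (x) x 110 x 55 mm; top rim stands out 14 mm all round, 4 mm thick, underside 51 mm up. Holds foam with fixed fittings; 0.37 to 0.6 kg, centre of mass 19 mm up, friction 0.6. Topples if tipped past 70 degrees. Origin: centre of underside; x to its far side (away from robot), y to its left, z up.
- crate_plain: The other blue kit crate: looks the same as crate_stamped from outside and above, same size, weight and axes, but its underside is blank. Which of the two stands on the left varies.
- crate_stamped_rim (a point): On crate_stamped: the underside of the front rim (nearest the robot), at its middle, half-way out (7 mm in from the rim's outer edge, 7 mm out from the wall): 67 mm before the crate's origin, 51 mm above the base. Place for the fingertip that tips it. Axes as the crate's.
- crate_plain_rim (a point): The same point on crate_plain.
- crate_stamped_heel (a point): On crate_stamped: the middle of its far bottom edge, 60 mm beyond the origin, 1 mm above the base. Stays down while the crate is tipped. Axes as the crate's.
- crate_plain_heel (a point): The same point on crate_plain.
- rail_face (a point): Dispatch rail: fixed straight aluminium bar, 20 mm wide, 10 mm high, 460 mm long, lying across the bench beyond both crates, green line tape (under 1 mm) before it. This point: on its face towards the robot, mid length, bench height; x points square into the rail away from the robot, y along it to the left, z up.
- solenoid_valve: Bystander: black and brass solenoid valve, 39 x 66 x 60 mm, standing to the right of the crates; origin at the centre of its underside. Not to be disturbed.
- amber_vial: Bystander: small brown glass bottle with a white cap, 30 mm across, 68 mm high, standing to the right of the rail; origin at the centre of its underside. Not to be disturbed.
- sediment_cartridge: Bystander: white ribbed filter cartridge, 63 mm across, 125 mm high, standing beyond the rail on the left; origin at the centre of its underside. Not to be disturbed.

How it is judged:
By the outcome, as a careful person would: the job done as asked, in the order asked, and still so for the second after the job is handed in, with the robot touching nothing.
It also fails if it takes over 72 s, if anything falls off the work surface, if the arm or the gripper's body presses on something with over 40 N, if the wrist force passes 120 N, or if a joint passes its speed limit or range.

## Working session

There is one attempt and no reset: what is moved stays moved. The work goes in short steps, Python scripts to look and compute and a shell command to move; the robot and the scene stay as the last step left them, time stands still between calls to the robot, and variables do not carry over. Pictures are saved under pics/ and viewed, about 8 in all and at most 12, crops included, and the job is handed in when it is done.

```bash
mkdir -p pics; cat > h.py <<'E'
import numpy as np, cv2
from station import manip
from scipy.spatial.transform import Rotation as R
def cal(n):
    c=manip.calibration(n); return np.array(c['K']),np.array(c['eye']),np.array(c['rotation']),c
def snap(n,f):
    im=np.array(manip.read_camera(n)); cv2.imwrite(f'pics/{f}.png',im[:,:,::-1]); return im
def w(n,p):
    K,e,r,_=cal(n); return e+r@np.array(p)
def proj(n,P):
    K,e,r,_=cal(n); q=r.T@(np.array(P,float)-e); q=K@np.array([q[0],-q[1],-q[2]]); return q[:2]/q[2]
def ray(n,uv,z):
    K,e,r,_=cal(n); d=np.linalg.inv(K)@[uv[0],uv[1],1]; d=r@np.array([d[0],-d[1],-d[2]]); return e+d*(z-e[2])/d[2]
def st():
    s=manip.sense(); Rm=R.from_quat(s['tool_rot']).as_matrix()
    print('t',s['time_s'],'p',np.round(s['position'],1),'F',np.round(s['force'],1),'g',s['gripper_width'],'q',np.round(s['joint_positions'],3)); print(Rm.round(3)); return s
E
python3 - <<'E'
from h import *
st()
for n in('side','top'):
    snap(n,n+'0'); c=cal(n); print(n,c[1].round(),c[3].keys())
    for o in('crate_plain','crate_stamped','solenoid_valve','amber_vial','sediment_cartridge'):
        for d in manip.boxes_of(n,o): print(o,round(d['p'],2),w(n,d['point']).round(),proj(n,w(n,d['point'])).round())
a=cv2.imread('pics/side0.png');b=cv2.imread('pics/top0.png')
E
```

```text
t 0.0 p [ 283.4 -611.9  194.2] F [-0.  -0.4 -0.1] g 1.004348976593297 q [ 1.029  0.478  0.022  1.556 -0.011  1.109 -0.083]
[[ 0.907  0.42  -0.001]
 [ 0.42  -0.907  0.002]
 [-0.    -0.002 -1.   ]]
side [ 95. 237. 802.] dict_keys(['K', 'eye', 'rotation'])Traceback (most recent call last):
  File "<stdin>", line 6, in <module>
  File "h.py", line 9, in w
    K,e,r,_=cal(n); return e+r@np.array(p)
                             ~^~~~~~~~~~~~
ValueError: matmul: Input operand 1 has a mismatch in its core dimension 0, with gufunc signature (n?,k),(k,m?)->(n?,m?) (size 3 is different from 4)
```

```bash
sed -i "s/np.array(c\['rotation'\]),c/R.from_quat(c['rotation']).as_matrix(),c/" h.py
python3 - <<'E'
from h import *
for n in('side','top'):
    snap(n,n+'0'); c=cal(n); print(n,c[1].round(),c[3]['K'])
    for o in('crate_plain','crate_stamped','solenoid_valve','amber_vial','sediment_cartridge'):
        for d in manip.boxes_of(n,o): print(o,round(d['p'],2),w(n,d['point']).round(),proj(n,w(n,d['point'])).round())
E
```

```text
side [ 95. 237. 802.] [[492.22487401   0.         316.37921972]
 [  0.         492.22487401 192.01213667]
 [  0.           0.           1.        ]]
crate_plain 0.76 [ 473. -357.   33.] [350. 199.]
crate_stamped 0.66 [ 474. -352.   34.] [349. 201.]
crate_stamped 0.65 [ 471. -136.   41.] [284. 268.]
solenoid_valve 0.81 [ 534. -527.   34.] [370. 145.]
amber_vial 0.86 [ 597. -514.   34.] [344. 137.]
amber_vial 0.38 [ 675. -104.   93.] [190. 211.]
sediment_cartridge 0.71 [ 673. -104.   92.] [191. 212.]
top [ 372. -344.  913.] [[376.86465213   0.         316.75022649]
 [  0.         376.86465213 202.42146089]
 [  0.           0.           1.        ]]
crate_plain 0.61 [ 471. -356.   33.] [328. 234.]
crate_stamped 0.84 [ 473. -130.   35.] [231. 235.]
solenoid_valve 0.72 [ 538. -525.   52.] [400. 202.]
amber_vial 0.47 [ 592. -522.   45.] [396. 180.]
sediment_cartridge 0.68 [ 679. -121.  122.] [220. 139.]
sediment_cartridge 0.19 [ 473. -360.   38.] [329. 232.]
```

View pics/side0.png

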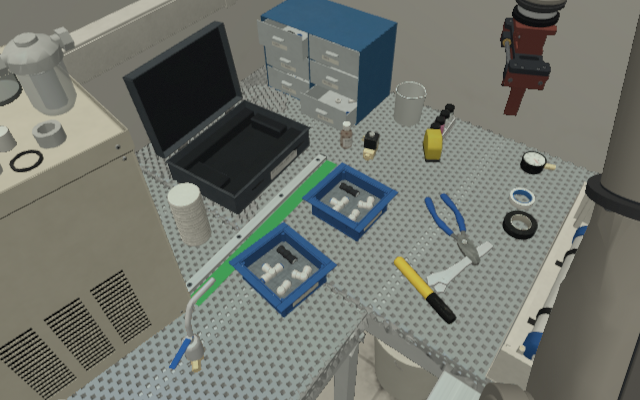

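View pics/top0.png

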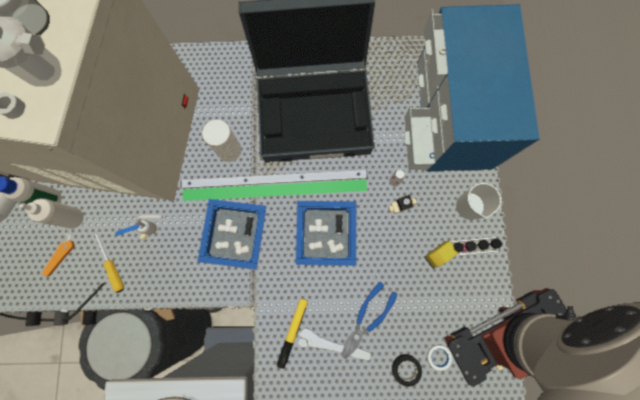

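```bash

python3 - <<'E'
from h import *
s=st();Rm=R.from_quat(s['tool_rot']).as_matrix()
K,e,r,_=cal('wrist'); print('cam in tool',Rm.T@(e-s['position']),(Rm.T@r).round(3).tolist(),K.round())
im=cv2.cvtColor(cv2.imread('pics/top0.png'),cv2.COLOR_BGR2HSV)
m=cv2.inRange(im,(100,150,60),(120,255,255))
for x0,x1 in((190,275),(285,365)):
    mm=np.zeros_like(m); mm[190:275,x0:x1]=m[190:275,x0:x1]
    c=max(cv2.findContours(mm,0,2)[0],key=cv2.contourArea)
    P=np.array([ray('top',q,55)[:2] for q in c[:,0]+0.0],np.float32)
    b=cv2.minAreaRect(P); print(b)
g=cv2.inRange(im,(50,150,80),(75,255,255)); g[:, :175]=0;g[:,375:]=0;g[:170]=0;g[205:]=0
ys,xs=np.nonzero(g); 
top=[(x,ys[xs==x].min()-.5) for x in range(190,362,6) if (xs==x).any()]
P=np.array([ray('top',q,0)[:2] for q in top]); k=np.polyfit(P[:,1],P[:,0],1); print('tape far edge x=',k,np.degrees(np.arctan(k[0])),P[0],P[-1], np.std(P[:,0]-np.polyval(k,P[:,1])))
print(ray('top',(183,183),10),ray('top',(367,173),10), ray('top',(367,181),10))
i=cv2.imread('pics/top0.png'); cv2.imwrite('pics/tz.png',cv2.resize(i[165:275,175:375],None,fx=4,fy=4,interpolation=2))
E
```

```text
t 0.7 p [ 283.7 -612.5  195.2] F [-0.2  0.3  0.3] g 1.0022459120861706 q [ 1.029  0.477  0.022  1.555 -0.012  1.109 -0.083]
[[ 0.907  0.42   0.   ]
 [ 0.42  -0.907 -0.   ]
 [ 0.     0.    -1.   ]]
cam in tool [  72.11040306   -0.20012275 -188.65892657] [[-0.001, 0.964, 0.267], [1.0, 0.001, -0.0], [-0.001, 0.267, -0.964]] [[280.   0. 318.]
 [  0. 280. 198.]
 [  0.   0.   1.]]
((475.3625183105469, -136.97744750976562), (131.93289184570312, 142.7900390625), 81.25439453125)
((471.955322265625, -351.30511474609375), (129.9398651123047, 142.7002716064453), 87.61932373046875)Traceback (most recent call last):
  File "<stdin>", line 14, in <module>
IndexError: too many indices for array: array is 1-dimensional, but 2 were indexed
```

```bash

python3 - <<'E'
from h import *
i=cv2.imread('pics/top0.png'); im=cv2.cvtColor(i,cv2.COLOR_BGR2HSV)
print(i[188,[220,300,350]],im[188,[220,300,350]])
cv2.imwrite('pics/tz.png',cv2.resize(i[165:275,175:375],None,fx=4,fy=4,interpolation=2))
g=cv2.inRange(im,(45,100,60),(80,255,255)); g[:, :175]=0;g[:,375:]=0;g[:170]=0;g[205:]=0
ys,xs=np.nonzero(g)
for f,o in((np.min,-.5),(np.max,.5)):
  P=np.array([ray('top',(x,f(ys[xs==x])+o),0)[:2] for x in range(190,362,6) if (xs==x).any()]);k=np.polyfit(P[:,1],P[:,0],1); print('tape x=',k,P[0],P[-1],np.std(P[:,0]-np.polyval(k,P[:,1])))
m=cv2.inRange(im,(100,150,60),(120,255,255))
for x0,x1 in((190,275),(285,365)):
    mm=np.zeros_like(m); mm[190:275,x0:x1]=m[190:275,x0:x1]
    c=max(cv2.findContours(mm,0,2)[0],key=cv2.contourArea)
    print(cv2.approxPolyDP(c,6,True)[:,0].tolist())
    for q in cv2.approxPolyDP(c,6,True)[:,0]: print(ray('top',q+0.0,55).round(1))
E
```

```text
[[116 187 101]
 [116 193  99]
 [110 189  93]] [[ 65 117 187]
 [ 65 124 193]
 [ 65 130 189]]
tape x= [-2.85525599e-02  5.95002584e+02] [596.34322358 -15.88051101] [ 608.25907216 -436.35211612] 0.7981765599321886
tape x= [-3.08566184e-02  5.66887792e+02] [568.20509623 -17.09032383] [ 580.13917862 -435.12536384] 0.8235126674800379
[[210, 200], [199, 260], [255, 267], [264, 207]]
[554.  -83.8  55. ]
[415.8 -63.3  55. ]
[ 397.3 -190.6   55. ]
[ 534.1 -210.2   55. ]
[[298, 202], [297, 263], [354, 264], [354, 202]]
[ 543.9 -289.3   55. ]
[ 404.  -285.3   55. ]
[ 398.8 -413.3   55. ]
[ 540.5 -419.2   55. ]
```

View pics/tz.png

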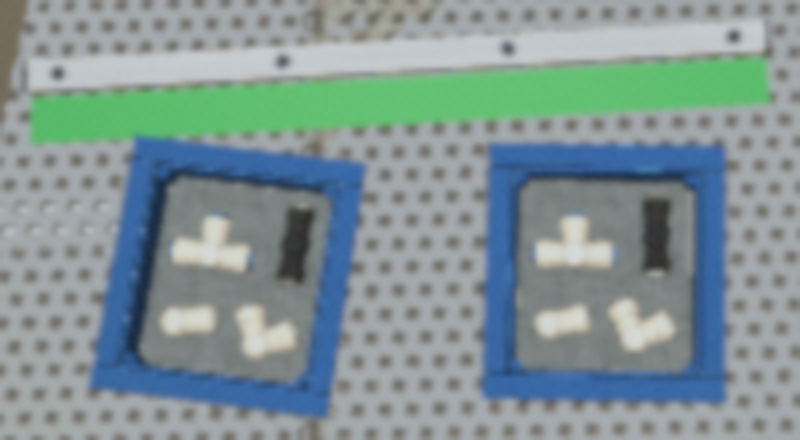

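```bash
python3 -m inch '[{"slide":[2.6,-4.3,-1],"angular":[0,0,0],"jaw":1},{"slide":[2.6,-4.3,-1],"angular":[0,0,0],"jaw":1},{"slide":[2.6,-4.3,-1],"angular":[0,0,0],"jaw":1},{"slide":[2.6,-4.3,-1],"angular":[0,0,0],"jaw":1},{"slide":[2.6,-4.3,-1],"angular":[0,0,0],"jaw":1},{"slide":[2.6,-4.3,-1],"angular":[0,0,0],"jaw":1}]'
cat >> h.py <<'E'
import json
def log():
    s=manip.sense(); open('log.jsonl','a').write(json.dumps([list(map(float,s['joint_positions'])),list(map(float,s['position'])),list(map(float,s['tool_rot']))])+'\n')
E
python3 -c "
from h import *
st();log()"
python3 -m inch '[{"slide":[0,0,0],"angular":[0,5,-10],"jaw":1},{"slide":[0,0,0],"angular":[0,5,-10],"jaw":1},{"slide":[0,0,0],"angular":[0,5,-10],"jaw":1},{"slide":[0,0,0],"angular":[0,5,-10],"jaw":1}]'
python3 -c "
from h import *
st();log()"
```

```text
time_s: 1.45
position: [317.0, -311.2, 255.7]
tool_rot: [0.977, 0.215, 0.0, 0.0]
force: [0.6, -0.1, -0.3]
gripper_width: 0.353
t 1.45 p [ 317.  -311.2  255.7] F [ 0.6 -0.1 -0.3] g 0.35347132648407786 q [ 0.754  0.036 -0.121  1.994  0.005  1.111 -0.506]
[[ 0.907  0.42   0.001]
 [ 0.42  -0.907 -0.001]
 [ 0.     0.001 -1.   ]]
time_s: 1.95
position: [316.8, -312.7, 255.7]
tool_rot: [0.84, 0.518, 0.159, -0.034]
force: [-0.3, -0.6, -0.9]
gripper_width: 0.007
t 1.95 p [ 316.8 -312.7  255.7] F [-0.3 -0.6 -0.9] g 0.006949741179081826 q [ 0.92   0.073 -0.021  2.    -0.36   1.126  0.6  ]
[[ 0.412  0.881  0.231]
 [ 0.859 -0.46   0.223]
 [ 0.303  0.107 -0.947]]
```

```bash
cat > kin.py <<'E'
import numpy as np, json, itertools
from scipy.optimize import least_squares
from scipy.spatial.transform import Rotation as R
def fk(q,sg,p,c):
    # p: b0(3), then a link vector after each joint
    T=R.identity(); x=np.array([0,0,p[0]],float); 
    links={1:[p[1],0,p[2]],3:[p[3],0,p[4]],5:[p[5],0,p[6]]}
    for i,a in enumerate('zyzyzyz'):
        T=T*R.from_euler(a,sg[i]*q[i])
        if i==2: x=x+T.apply([p[1],0,p[2]])
        if i==3: x=x+T.apply([p[5],0,0])
        if i==4: x=x+T.apply([p[3],0,p[4]])
        if i==6: x=x+T.apply([0,0,p[6]])
    return x,T*R.from_euler('z',c)
D=[json.loads(l) for l in open('log.jsonl')]+[[[1.029,.477,.022,1.555,-.011,1.109,-.083],[283.729,-612.492,195.164],None]]
E
cat > fit.py <<'E'
from kin import *
best=[]
for s in itertools.product([1,-1],repeat=4):
    sg=[s[0],1,s[1],1,s[2],1,s[3]]
    A=[R.from_quat(d[2]) for d in D if d[2]]; Q=[d[0] for d in D if d[2]]
    def f(c): return np.concatenate([ (fk(q,sg,[0]*7,c[0])[1].inv()*a).as_rotvec() for q,a in zip(Q,A)])
    for c0 in(0,1.57,3.14,-1.57):
        r=least_squares(f,[c0]); best.append((r.cost,sg,r.x[0]))
best.sort(key=lambda b:b[0]); print(best[:3])
_,sg,c=best[0]
g=lambda p:np.concatenate([fk(d[0],sg,p,c)[0]-d[1] for d in D]+[0.01*(np.array(p)-[350,0,450,0,450,0,250])])
r=least_squares(g,[350,0,450,0,450,0,250]); print(r.x.round(1),r.fun.round(1)); json.dump([sg,list(r.x),c],open('kin.json','w'))
E
python3 fit.py
```

```text
[(np.float64(1.1796959532578608e-31), [-1, 1, -1, 1, -1, 1, -1], np.float64(1.5707963267948963)), (np.float64(1.3186348579879991e-23), [-1, 1, -1, 1, -1, 1, -1], np.float64(1.570796326791265)), (np.float64(4.5215014946766266e-18), [-1, 1, -1, 1, -1, 1, -1], np.float64(1.5707963246685144))]
[ 536.6   13.1  543.9  281.7  796.8  398.5 -144.4] [42.3 48.3  5.4 -3.1  4.6 -4.8 50.  29.1 -0.6  1.9  0.1  0.9  2.8  3.5
  4.  -3.9]
```

```bash
cat >> h.py <<'E'
def tgt(psi,a,up=1):
    p,a=np.radians([psi,a]);z=np.array([np.cos(a)*np.cos(p),np.cos(a)*np.sin(p),-np.sin(a)]);y=np.array([np.sin(p),-np.cos(p),0])*up
    return np.c_[np.cross(y,z),y,z]
def go(P,psi,a,n,up=1):
    "per-row rows for straight path, constant tool rate; slide differs per row as the tool turns"
    s=manip.sense(); R0=R.from_quat(s['tool_rot']); R1=R.from_matrix(tgt(psi,a,up)); rv=(R0.inv()*R1).as_rotvec()/n
    d=(np.array(P)-s['position'])/n/10
    print('turn/row',np.degrees(rv).round(2)); 
    for i in range(n): print((R0*R.from_rotvec(rv*i)).inv().apply(d).round(2).tolist(),end=' ')
    print()
E
python3 -c "
from h import *
go([300,-260,250],10,40,10)"
```

```text
turn/row [-2.47  2.71  4.71]
[0.37, -0.4, 0.13] [0.33, -0.43, 0.13] [0.28, -0.46, 0.13] [0.24, -0.49, 0.12] [0.19, -0.51, 0.11] [0.14, -0.53, 0.09] [0.1, -0.54, 0.08] [0.05, -0.55, 0.06] [0.0, -0.56, 0.03] [-0.05, -0.55, 0.01]
```

```bash
python3 -m inch '[{"slide":[0.6,-0.7,0.2],"angular":[-4.2,4.5,7.9],"jaw":1},{"slide":[0.5,-0.7,0.2],"angular":[-4.2,4.5,7.9],"jaw":1},{"slide":[0.4,-0.8,0.2],"angular":[-4.2,4.5,7.9],"jaw":1}]'; python3 -c "
from h import *
log()"
python3 -m inch '[{"slide":[0.2,-0.9,0.2],"angular":[-4.2,4.5,7.9],"jaw":1},{"slide":[0.1,-0.9,0.1],"angular":[-4.2,4.5,7.9],"jaw":1},{"slide":[0,-0.9,0],"angular":[-4.2,4.5,7.9],"jaw":1}]'; python3 -c "
from h import *
log();st();go([300,-230,200],10,25,3)"
```

```text
time_s: 2.33
position: [308.8, -287.1, 253.0]
tool_rot: [0.904, 0.302, 0.3, -0.034]
force: [0.2, -0.3, -1.1]
gripper_width: 0.009
time_s: 2.7
position: [300.5, -260.8, 250.0]
tool_rot: [0.904, 0.072, 0.421, -0.031]
force: [5.9, 26.0, -36.9]
gripper_width: 0.009
t 2.7 p [ 300.5 -260.8  250. ] F [  5.9  26.  -36.9] g 0.008868316804858103 q [ 1.234 -0.05   0.045  2.436 -1.121  0.998  0.636]
[[ 0.635  0.156  0.756]
 [ 0.103 -0.988  0.117]
 [ 0.765  0.004 -0.644]]
turn/row [ 0.32  5.02 -0.12]
[-1.18, -1.02, 1.18] [-1.28, -1.02, 1.08] [-1.36, -1.02, 0.97]
```

```bash
python3 -c "
from h import *
a=snap('side','s1');b=snap('top','t1');st()
cv2.imwrite('pics/c1.png',np.vstack([a,b])[:,:,::-1][:, :])
cv2.imwrite('pics/c1.png',cv2.resize(np.hstack([a,b])[:,:,::-1],(800,250),interpolation=3))"
```

```text
t 2.8 p [ 299.9 -262.8  250.8] F [-0.6  0.7 -0.6] g 0.006295585622901893 q [ 1.238 -0.05   0.044  2.434 -1.119  0.998  0.636]
[[ 0.636  0.154  0.756]
 [ 0.104 -0.988  0.114]
 [ 0.765  0.007 -0.644]]
```

View pics/c1.png

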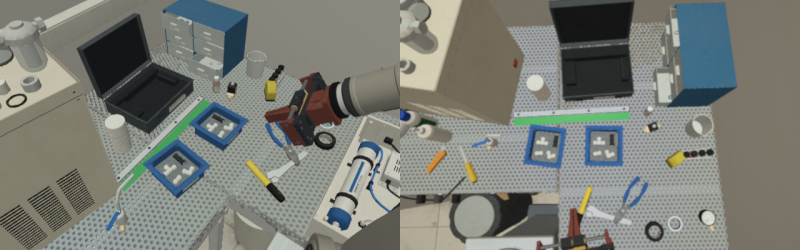

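```bash
python3 -c "
from h import *
log()"; cat > fit2.py <<'E'
from kin import *
sg=[-1,1,-1,1,-1,1,-1]; 
def basis(q):
    T=R.identity(); M=[np.eye(3)[:,2:]]
    for i,a in enumerate('zyzyzyz'):
        T=T*R.from_euler(a,sg[i]*q[i])
        m=T.as_matrix()
        M.append(m[:,[0,1,2]] if i in(0,1,2,3,4,5) else m[:,2:])
    return np.hstack(M)
A=np.vstack([basis(d[0]) for d in D]); b=np.concatenate([d[1] for d in D])
# ridge towards plausible; names
prior=np.array([350]+[0,0,0]+[0,0,0]+[0,0,450]+[0,0,0]+[0,0,450]+[0,0,0]+[250.]); 
lam=.02
x=prior+np.linalg.lstsq(np.vstack([A,lam*np.eye(len(prior))]),np.concatenate([b-A@prior,0*prior]),rcond=None)[0]
print(x.round(0)); print((A@x-b).round(1)); print(np.linalg.svd(A)[1].round(2))
E
python3 fit2.py
```

```text
[318.  -3. -16. -32.   3. -16.  45.  -2. -15. 495.  -3. -15.  13.  11.
  -0. 463.  -3.  -0.  51. 301.]
[-0.1  0.1  0.   0.1 -0.2 -0.1 -0.1  0.   0.   0.   0.   0.   0.   0.
  0.  -0.   0.1  0. ]
[6.75 5.9  5.86 1.58 1.48 0.6  0.39 0.19 0.11 0.08 0.06 0.04 0.02 0.
 0.   0.   0.   0.  ]
```

```bash
cat >> fit2.py <<'E'
lo=np.array([-2.96,-.34,-1.41,.24,-1.37,.17,-2.96])+.03; hi=np.array([2.96,2.1,1.46,2.44,4.51,1.92,2.96])-.03
def FK(q):
    T=R.identity()
    for i,a in enumerate('zyzyzyz'): T=T*R.from_euler(a,sg[i]*q[i])
    return basis(q)@x, T*R.from_euler('z',np.pi/2)
def ik(P,Rm,q0=None,n=8,seed=0):
    rng=np.random.default_rng(seed); Rt=R.from_matrix(Rm); best=None
    for k in range(n):
        g=np.clip(q0,lo,hi) if (q0 is not None and k==0) else rng.uniform(lo,hi)
        def f(q):
            p,r=FK(q); return np.concatenate([(p-P)/100,(r.inv()*Rt).as_rotvec()])
        s=least_squares(f,g,bounds=(lo,hi),max_nfev=60)
        if best is None or s.cost<best.cost: best=s
        if best.cost<1e-5: break
    return best.cost,best.x
E
cat > reach.py <<'E'
import sys
from fit2 import *
from h import tgt
q0=D[-2][0]
for P in ([409,-127,40],[514,-143,125]):
  for up in(1,-1):
    for psi in(-30,-8,15,40,60):
      o=[]
      for a in(15,30,45):
        c,q=ik(np.array(P,float),tgt(psi,a,up),q0); o.append(f'{a}:{"OK" if c<1e-4 else "%.3f"%c}'); 
        if c<1e-4: o.append(str(q.round(1).tolist()))
      print(P,up,psi,*o)
E
time python3 reach.py
```

```text
[318.  -3. -16. -32.   3. -16.  45.  -2. -15. 495.  -3. -15.  13.  11.
  -0. 463.  -3.  -0.  51. 301.]
[-0.1  0.1  0.   0.1 -0.2 -0.1 -0.1  0.   0.   0.   0.   0.   0.   0.
  0.  -0.   0.1  0. ]
[6.75 5.9  5.86 1.58 1.48 0.6  0.39 0.19 0.11 0.08 0.06 0.04 0.02 0.
 0.   0.   0.   0.  ]
[409, -127, 40] 1 -30 15:0.122 30:0.166 45:0.096
[409, -127, 40] 1 -8 15:0.111 30:0.180 45:0.104
[409, -127, 40] 1 15 15:0.017 30:0.035 45:0.028
[409, -127, 40] 1 40 15:OK [1.4, 1.0, -0.4, 2.3, -1.3, 1.0, 1.6] 30:OK [1.4, 0.8, -0.5, 2.4, -1.3, 0.7, 1.4] 45:OK [1.3, 0.6, -0.6, 2.4, -1.2, 0.5, 1.1]
[409, -127, 40] 1 60 15:OK [2.0, 1.7, -1.4, 2.0, 0.4, 0.9, -0.0] 30:OK [0.7, 0.8, 0.2, 2.2, -1.2, 1.2, 1.4] 45:OK [1.1, 0.6, -0.4, 2.2, -0.8, 0.7, 0.9]
[409, -127, 40] -1 -30 15:0.122 30:0.166 45:0.096
[409, -127, 40] -1 -8 15:0.111 30:0.180 45:0.104
[409, -127, 40] -1 15 15:0.017 30:0.035 45:0.028
[409, -127, 40] -1 40 15:OK [1.3, 1.0, -0.3, 2.3, -1.3, 1.0, -1.5] 30:OK [1.4, 0.8, -0.5, 2.4, -1.3, 0.7, -1.7] 45:OK [1.1, 0.5, -0.4, 2.4, -1.3, 0.6, -2.0]
[409, -127, 40] -1 60 15:OK [1.6, 1.1, -0.8, 2.1, -0.6, 0.9
[... 354 characters left out ...]
45:OK [1.7, 0.9, -1.4, 2.2, 0.3, 0.4, -0.6]
[514, -143, 125] 1 60 15:OK [1.0, 0.8, -0.3, 2.0, -1.1, 1.3, 1.1] 30:OK [0.9, 0.6, -0.2, 2.0, -1.1, 1.1, 1.0] 45:OK [0.9, 0.5, -0.3, 2.0, -0.9, 0.9, 0.7]
[514, -143, 125] -1 -30 15:0.086 30:0.047 45:0.005
[514, -143, 125] -1 -8 15:0.129 30:0.070 45:0.009
[514, -143, 125] -1 15 15:0.025 30:0.018 45:0.001
[514, -143, 125] -1 40 15:OK [1.4, 0.8, -0.7, 2.2, -1.3, 0.9, -1.9] 30:OK [1.8, 1.1, -1.4, 2.2, 0.1, 0.4, 2.9] 45:OK [1.6, 0.8, -1.3, 2.2, 0.2, 0.4, 2.7]
[514, -143, 125] -1 60 15:OK [1.1, 0.8, -0.4, 2.0, -1.0, 1.2, -2.1] 30:OK [0.2, 0.7, 0.7, 2.1, -1.3, 1.6, -1.9] 45:OK [1.6, 1.0, -1.3, 2.0, 0.2, 0.8, 2.9]
real	2m13.592s
user	2m13.997s
sys	0m0.208s
```

```bash
cat > path.py <<'E'
from fit2 import *
from h import tgt
def cr(c,yaw,cx,lat,z):  # crate coords-> world
    y=np.radians(yaw); return np.array([c[0]+cx*np.cos(y)-lat*np.sin(y),c[1]+cx*np.sin(y)+lat*np.cos(y),z])
def arc(c,yaw,th,lat=10,dw=18,dr=14.5):
    px,pz=-60-dw-60,51-dr; t=np.radians(th)  # heel-relative; tips forward
    return cr(c,yaw,60+px*np.cos(t)+pz*np.sin(t),lat,-px*np.sin(t)+pz*np.cos(t))
E
cat > r2.py <<'E'
from path import *
for nm,c,yaw,psis in (('L',(475,-137),-8.5,(40,47,54)),('R',(472,-351),-2,(10,30,45))):
  for psi in psis:
    for a in(20,30):
      q=np.array([1.24,-.05,.05,2.38,-1.12,1,.64]); o=[]
      for P in [cr(c,yaw,-140,10,150),cr(c,yaw,-140,10,33),arc(c,yaw,0),arc(c,yaw,30),arc(c,yaw,60)]:
        k,q=ik(P,tgt(psi,a),q,n=1); o.append((round(float(np.sqrt(k*2)*100),0),round(float(min((q-lo).min(),(hi-q).min())),2)))
      print(nm,psi,a,o,q.round(2))
E
python3 r2.py | tail -12; python3 -c "
from h import *
for p in [(303,300),(285,365),(360,345),(395,295),(380,285),(300,335),(370,357)]: print(p,ray('top',p,10).round())"
```

```text
L 40 20 [(12.0, 0.0), (4.0, 0.0), (0.0, 0.02), (0.0, 0.0), (0.0, 0.0)] [ 1.39  0.73 -0.66  2.26 -1.34  0.83  1.21]
L 40 30 [(11.0, 0.0), (8.0, 0.0), (1.0, 0.02), (0.0, 0.05), (2.0, 0.11)] [ 1.39  0.63 -0.74  2.25 -1.23  0.69  1.01]
L 47 20 [(0.0, 0.0), (0.0, 0.04), (0.0, 0.0), (0.0, 0.0), (0.0, 0.0)] [ 1.01  0.66 -0.22  2.2  -1.34  1.13  1.23]
L 47 30 [(5.0, 0.0), (3.0, 0.0), (0.0, 0.0), (2.0, 0.01), (0.0, 0.0)] [ 0.75  0.52  0.03  2.22 -1.34  1.11  1.12]
L 54 20 [(0.0, 0.08), (4.0, 0.16), (3.0, 0.22), (3.0, 0.25), (2.0, 0.24)] [ 1.15  0.72 -0.42  2.08 -1.1   1.09  1.07]
L 54 30 [(0.0, 0.04), (5.0, 0.03), (0.0, 0.14), (0.0, 0.18), (1.0, 0.17)] [ 0.89  0.57 -0.15  2.12 -1.17  1.1   1.05]
R 10 20 [(3.0, 0.0), (2.0, 0.0), (0.0, 0.0), (5.0, 0.0), (6.0, 0.0)] [ 1.89  0.99 -1.04  2.17 -1.34  0.44  1.15]
R 10 30 [(6.0, 0.0), (0.0, 0.0), (0.0, 0.02), (1.0, 0.0), (2.0, 0.0)] [ 1.8   0.78 -1.    2.19 -1.34  0.37  0.96]
R 30 20 [(19.0, 0.15), (4.0, 0.23), (5.0, 0.18), (3.0, 0.16), (3.0, 0.12)] [ 1.34  0.74 -0.33  1.96 -1.22  1.1   1.02]
R 30 30 [(14.0, 0.18), (5.0, 0.26), (4.0, 0.2), (4.0, 0.2), (4.0, 0.17)] [ 1.21  0.63 -0.23  1.97 -1.17  1.03  0.89]
R 45 20 [(0.0, 0.38), (1.0, 0.4), (2.0, 0.35), (1.0, 0.32), (1.0, 0.28)] [ 1.21  0.8  -0.2   1.78 -1.06  1.32  0.96]
R 45 30 [(0.0, 0.41), (3.0, 0.42), (1.0, 0.36), (1.0, 0.36), (1.0, 0.33)] [ 1.11  0.7  -0.12  1.81 -1.01  1.23  0.88]
(303, 300) [ 320. -295.   10.]
(285, 365) [ 179. -252.   10.]
(360, 345) [ 219. -423.   10.]
(395, 295) [ 327. -509.   10.]
(380, 285) [ 350. -476.   10.]
(300, 335) [ 243. -287.   10.]
(370, 357) [ 193. -444.   10.]
```

```bash
python3 -c "
from path import *
from h import go
P=cr((475,-137),-8.5,-150,10,150);print(P);go(P,54,25,10)" | tail -4
```

```text
0.   0.   0.   0.  ]
[ 328.12571461 -104.9384297   150.        ]
turn/row [ 3.83  1.45 -2.4 ]
[-0.43, -1.52, 1.04] [-0.39, -1.47, 1.13] [-0.36, -1.4, 1.22] [-0.34, -1.33, 1.3] [-0.31, -1.26, 1.38] [-0.3, -1.18, 1.45] [-0.29, -1.09, 1.52] [-0.28, -1.0, 1.58] [-0.29, -0.9, 1.64] [-0.29, -0.8, 1.69]
```

```bash
python3 -m inch '[{"slide":[-0.4,-1.5,1.0],"angular":[3.8,1.5,-2.4],"jaw":1},{"slide":[-0.4,-1.5,1.1],"angular":[3.8,1.5,-2.4],"jaw":1},{"slide":[-0.4,-1.4,1.2],"angular":[3.8,1.5,-2.4],"jaw":1},{"slide":[-0.3,-1.3,1.3],"angular":[3.8,1.5,-2.4],"jaw":1},{"slide":[-0.3,-1.3,1.4],"angular":[3.8,1.5,-2.4],"jaw":1},{"slide":[-0.3,-1.2,1.5],"angular":[3.8,1.5,-2.4],"jaw":1},{"slide":[-0.3,-1.1,1.5],"angular":[3.8,1.5,-2.4],"jaw":1},{"slide":[-0.3,-1.0,1.6],"angular":[3.8,1.5,-2.4],"jaw":1},{"slide":[-0.3,-0.9,1.6],"angular":[3.8,1.5,-2.4],"jaw":1},{"slide":[-0.3,-0.8,1.7],"angular":[3.8,1.5,-2.4],"jaw":1},{"slide":[0,0,0],"angular":[0,0,0],"jaw":1}]'; python3 -c "
from h import *
log();st()
a=snap('wrist','w2');b=snap('side','s2')
for n in('wrist','side'):
  for o in('crate_plain','crate_stamped_rim'):
    for d in manip.boxes_of(n,o): print(n,o,round(d['p'],2),w(n,d['point']).round())
cv2.imwrite('pics/c2.png',cv2.resize(np.hstack([a,b])[:,:,::-1],(800,250),interpolation=3))"
```

```text
time_s: 4.18
position: [327.8, -100.8, 148.9]
tool_rot: [0.748, 0.384, 0.482, -0.247]
force: [-0.1, -0.4, 0.3]
gripper_width: 0.005
t 4.175 p [ 327.8 -100.8  148.9] F [-0.1 -0.4  0.3] g 0.0052322448633774785 q [ 1.202  0.523 -0.164  2.358 -1.008  1.201  1.276]
[[ 0.241  0.812  0.532]
 [ 0.337 -0.584  0.739]
 [ 0.91   0.001 -0.414]]
wrist crate_plain 0.59 [ 667. -121.   83.]
wrist crate_stamped_rim 0.76 [ 492. -141.   37.]
side crate_plain 0.69 [ 477. -352.   36.]
side crate_stamped_rim 0.78 [ 475. -136.   36.]
```

View pics/c2.png

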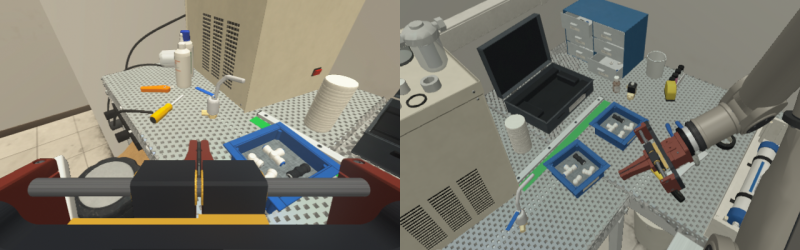

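```bash
python3 -c "
from h import *
for n,f,boxs in (('side','side0',((220,345,215,320),(295,405,155,245))),('top','top0',((190,275,190,275),(285,365,190,275)))):
  i=cv2.imread(f'pics/{f}.png'); m=cv2.inRange(cv2.cvtColor(i,cv2.COLOR_BGR2HSV),(100,130,50),(125,255,255))
  for x0,x1,y0,y1 in boxs:
    mm=np.zeros_like(m); mm[y0:y1,x0:x1]=m[y0:y1,x0:x1]
    c=max(cv2.findContours(mm,0,2)[0],key=cv2.contourArea)
    hit=cv2.fillPoly(np.zeros_like(m),[c],255)
    from scipy.optimize import minimize
    K,e,r,_=cal(n)
    def sil(p):
      y=np.radians(p[2]); Rz=np.array([[np.cos(y),-np.sin(y)],[np.sin(y),np.cos(y)]]); P=[]
      for z,hx,hy in((55,74,69),(51,74,69),(0,60,55)):
        for a,b in((1,1),(1,-1),(-1,-1),(-1,1)): P.append([*(Rz@[a*hx,b*hy]+p[:2]),z])
      q=(np.array(P)-e)@r; uv=np.c_[q[:,0],-q[:,1],-q[:,2]]@K.T; uv=uv[:,:2]/uv[:,2:]
      h=cv2.convexHull((uv*16).astype(np.float32)).astype(np.int32); return cv2.fillConvexPoly(np.zeros_like(m),h,255,cv2.LINE_AA,4)
    f0=lambda p: np.abs(sil(p).astype(float)-hit).sum()/255
    p0=np.array([475,-137,-8.]) if x0<285 and (n=='top' or y0>200) else np.array([472,-351,-2.])
    s=minimize(f0,p0,method='Nelder-Mead',options=dict(initial_simplex=p0+np.array([[0,0,0],[8,0,0],[0,8,0],[0,0,4]]))); print(n,s.x.round(1),round(s.fun))
"
```

```text
side [ 476.6 -137.5   -9.9] 458
side [ 473.9 -354.2   -1.7] 525
top [ 476.7 -136.    -8.5] 419
top [ 472.7 -353.6   -2.6] 410
```

```bash
python3 -c "
from path import *
from h import *
L=(476.5,-136.8);ya=-9
s=manip.sense();p=np.array(s['position']);Rm=tgt(54,25)
for Q in [cr(L,ya,-130,10,31),cr(L,ya,-78,10,31)]+[arc(L,ya,t) for t in (0,5,10,15,20,25,30,35,40,45,50,55,58)]:
  print(Q.round(),(Rm.T@(Q-p)/10).round(2)); p=Q
go(cr(L,ya,-130,10,31),54,25,6)" | tail -17
```

```text
[ 350. -107.   31.] [-10.37   2.03   5.89]
[ 401. -115.   31.] [1.   4.63 2.14]
[ 401. -115.   36.] [ 0.5   0.   -0.23]
[ 405. -115.   48.] [ 1.15  0.33 -0.35]
[ 409. -116.   60.] [ 1.13  0.42 -0.29]
[ 415. -117.   71.] [ 1.11  0.51 -0.23]
[ 422. -118.   81.] [ 1.08  0.59 -0.17]
[ 429. -119.   91.] [ 1.04  0.67 -0.11]
[ 437. -120.  101.] [ 1.    0.75 -0.04]
[ 446. -122.  109.] [0.94 0.82 0.02]
[ 456. -123.  117.] [0.88 0.88 0.08]
[ 466. -125.  123.] [0.81 0.93 0.15]
[ 477. -127.  129.] [0.74 0.98 0.21]
[ 489. -129.  134.] [0.66 1.02 0.27]
[ 496. -130.  136.] [0.35 0.63 0.19]
turn/row [ 0.02 -0.07  0.02]
[-1.74, 0.33, 0.97] [-1.74, 0.33, 0.97] [-1.73, 0.33, 0.97] [-1.73, 0.34, 0.98] [-1.73, 0.34, 0.98] [-1.73, 0.34, 0.98]
```

```bash
python3 -m inch '[{"slide":[-1.74,0.33,0.97],"angular":[0,0,0],"jaw":1},{"slide":[-1.74,0.33,0.97],"angular":[0,0,0],"jaw":1},{"slide":[-1.74,0.33,0.97],"angular":[0,0,0],"jaw":1},{"slide":[-1.74,0.33,0.97],"angular":[0,0,0],"jaw":1},{"slide":[-1.74,0.33,0.97],"angular":[0,0,0],"jaw":1},{"slide":[-1.74,0.33,0.97],"angular":[0,0,0],"jaw":1},{"slide":[0,0,0],"angular":[0,0,0],"jaw":1}]'; python3 -c "
from h import *
log();st()
a=snap('side','s3');
cv2.imwrite('pics/c3.png',cv2.resize(a[200:360,180:420,::-1],(720,480),interpolation=3))"
```

```text
time_s: 5.35
position: [349.7, -106.4, 30.2]
tool_rot: [0.749, 0.382, 0.483, -0.245]
force: [0.3, 0.6, -0.2]
gripper_width: 0.007
t 5.35 p [ 349.7 -106.4   30.2] F [ 0.3  0.6 -0.2] g 0.007243145620516869 q [ 1.191  0.829 -0.191  2.301 -1.097  1.026  1.483]
[[ 0.243  0.808  0.536]
 [ 0.336 -0.588  0.735]
 [ 0.91   0.002 -0.415]]
```

View pics/c3.png

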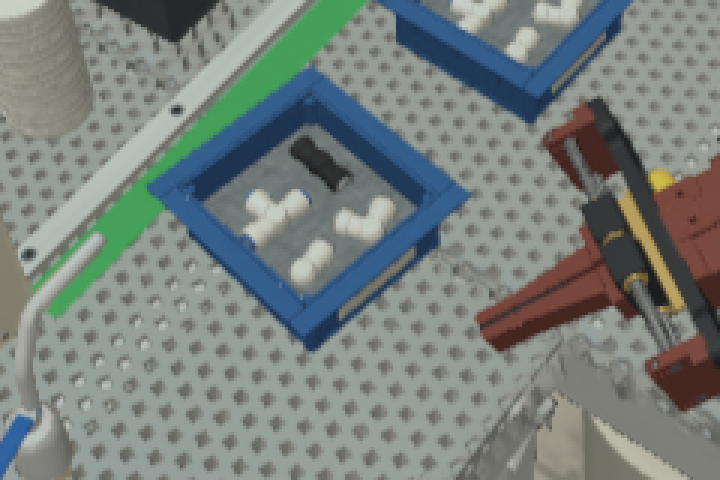

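```bash
python3 -m inch '[{"slide":[0.2,0.92,0.43],"angular":[0,0,0],"jaw":1},{"slide":[0.2,0.92,0.43],"angular":[0,0,0],"jaw":1},{"slide":[0.2,0.92,0.43],"angular":[0,0,0],"jaw":1},{"slide":[0.2,0.92,0.43],"angular":[0,0,0],"jaw":1},{"slide":[0.2,0.92,0.43],"angular":[0,0,0],"jaw":1},{"slide":[0,0,0],"angular":[0,0,0],"jaw":1}]';  python3 -m inch '[{"slide":[0.25,0,-0.1],"angular":[0,0,0],"jaw":1},{"slide":[0.25,0,-0.1],"angular":[0,0,0],"jaw":1},{"slide":[0.25,0,-0.1],"angular":[0,0,0],"jaw":1},{"slide":[0.25,0,-0.1],"angular":[0,0,0],"jaw":1},{"slide":[0,0,0],"angular":[0,0,0],"jaw":1}]';  python3 -c "
from h import *
log();st()
a=snap('side','s4');
cv2.imwrite('pics/c4.png',cv2.resize(a[200:360,180:420,::-1],(720,480),interpolation=3))"
```

```text
time_s: 6.15
position: [401.7, -113.9, 31.0]
tool_rot: [0.749, 0.383, 0.483, -0.244]
force: [0.1, 0.5, 0.1]
gripper_width: 0.008
time_s: 6.78
position: [401.3, -113.6, 41.8]
tool_rot: [0.749, 0.383, 0.483, -0.244]
force: [0.6, 0.3, 0.1]
gripper_width: 0.005
t 6.775 p [ 401.3 -113.6   41.8] F [0.6 0.3 0.1] g 0.004904466362106643 q [ 1.126  0.808 -0.229  2.243 -1.143  1.029  1.396]
[[ 0.242  0.809  0.536]
 [ 0.337 -0.588  0.735]
 [ 0.91   0.003 -0.415]]
```

View pics/c4.png

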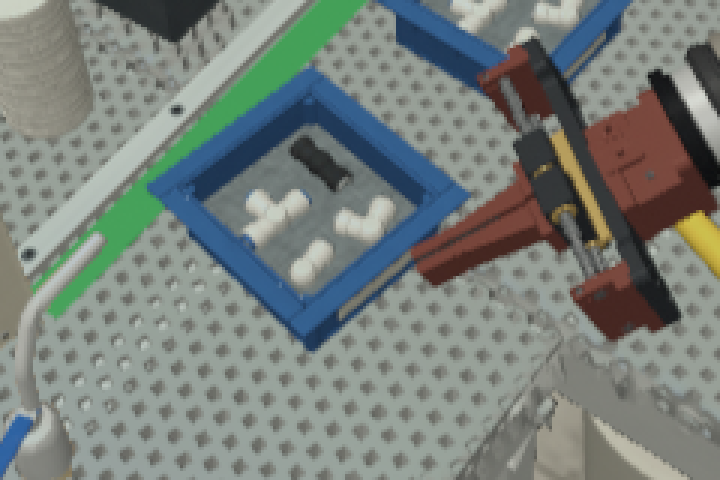

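```bash
python3 -c "
from path import *
from h import *
L=(476.5,-136.8);ya=-9
s=manip.sense();p=np.array(s['position']);Rm=R.from_quat(s['tool_rot']).as_matrix()
f=lambda P:((proj('side',P)-[180,200])*3).round()
print('tcp',f(p))
for sx in(-10,10):
  for sy in(-13.5,13.5): print(sx,sy,f(p+Rm@[sx,sy,0]),(p+Rm@[sx,sy,0]).round())
for l in(-69,0,14,69): print('rim',l,f(cr(L,ya,-74,l,51)),'wall',f(cr(L,ya,-60,l,51)))
" | tail -9
python3 - <<'E'
import cv2
cv2.imwrite('pics/c5.png',cv2.resize(cv2.imread('pics/s4.png')[255:315,290:370],(800,600),interpolation=cv2.INTER_CUBIC))
E
```

```text
tcp [379. 287.]
-10 -13.5 [393. 313.] [ 388. -109.   33.]
-10 13.5 [380. 275.] [ 410. -125.   33.]
10 -13.5 [378. 300.] [ 393. -102.   51.]
10 13.5 [366. 262.] [ 415. -118.   51.]
rim -69 [470. 195.] wall [454. 182.]
rim 0 [388. 263.] wall [372. 249.]
rim 14 [371. 278.] wall [355. 263.]
rim 69 [300. 337.] wall [284. 321.]
```

View pics/c5.png

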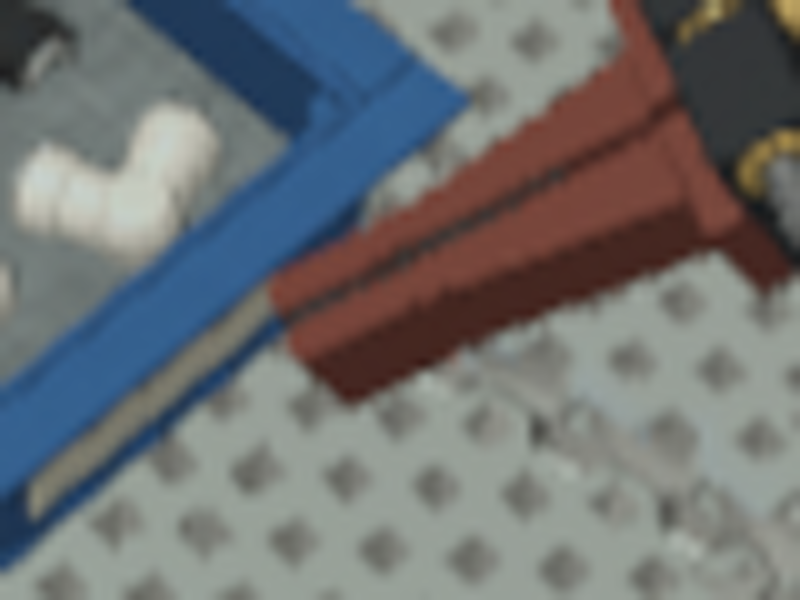

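```bash
python3 -c "
from h import *
s=manip.sense();p=np.array(s['position']);Rm=R.from_quat(s['tool_rot']).as_matrix()
f=lambda P:((proj('side',P)-[180,200])*3).round()
for Lb in(0,15,30,45,60,80):
  print(Lb,[f(p+Rm@[sx,sy,-Lb]).tolist() for sx in(-10,10) for sy in(-13.5,13.5)], [f(p+Rm@[0,sy,-Lb]).tolist() for sy in(-89,89)])
f=lambda P:((proj('top',P)))
print(f(p),f(p+Rm@[0,0,-30])); print(st())
a=snap('top','t4'); cv2.imwrite('pics/c6.png',cv2.resize(a[195:295,190:350,::-1],(800,500),interpolation=3))
print([(proj('top',p+Rm@[10,sy,-l])-[190,195])*5 for l in (0,30) for sy in(-13.5,13.5)])
"
```

```text
0 [[393.0, 313.0], [380.0, 275.0], [378.0, 300.0], [366.0, 262.0]] [[424.0, 422.0], [340.0, 170.0]]
15 [[415.0, 301.0], [402.0, 263.0], [401.0, 288.0], [388.0, 250.0]] [[448.0, 410.0], [360.0, 158.0]]
30 [[437.0, 289.0], [423.0, 252.0], [423.0, 276.0], [409.0, 238.0]] [[472.0, 397.0], [381.0, 147.0]]
45 [[459.0, 278.0], [445.0, 240.0], [446.0, 264.0], [431.0, 227.0]] [[495.0, 385.0], [402.0, 136.0]]
60 [[481.0, 266.0], [467.0, 228.0], [468.0, 252.0], [454.0, 215.0]] [[519.0, 373.0], [422.0, 125.0]]
80 [[511.0, 250.0], [496.0, 213.0], [499.0, 236.0], [483.0, 199.0]] [[551.0, 356.0], [450.0, 109.0]]
[222.50546545 266.1582752 ] [230.64264555 273.02457919]
t 6.825 p [ 401.3 -113.6   41.7] F [ 0.2 -0.  -0.2] g 0.009019480044304654 q [ 1.126  0.809 -0.229  2.243 -1.143  1.029  1.396]
[[ 0.242  0.809  0.536]
 [ 0.337 -0.588  0.735]
 [ 0.91   0.003 -0.415]]
{'time_s': 6.825, 'joint_positions': array([ 1.12555622,  0.80853173, -0.22866847,  2.24260256, -1.14267504,
        1.02859761,  1.3963333 ]), 'joint_velocities': array([-0.00064539,  0.0048466 ,  0.00133702, -0.00094909,  0.00048335,
       -0.00091088, -0.00046606]), 'joint_torque': array([ 5.80185559e-03, -5.00982714e+01, -4.23639134e+00, -1.91671126e+00,
       -5.34159243e-01,  3.47830229e+00, -2.38072488e-02]), 'position': array([ 401.25092783, -113.59526408,   41.72744876]), 'tool_rot': array([ 0.74906317,  0.38252094,  0.48254372, -0.24440471]), 'force': array([ 0.16525452, -0.03318744, -0.15321841]), 'wrist_torque': array([-0.73391622,  0.45727262,  0.00146642]), 'gripper_width': 0.009019480044304654}
[array([131.87757692, 374.86717702]), array([168.02124635, 325.26229076]), array([172.49739437, 409.98061479]), array([209.12042991, 359.29013858])]
```

View pics/c6.png

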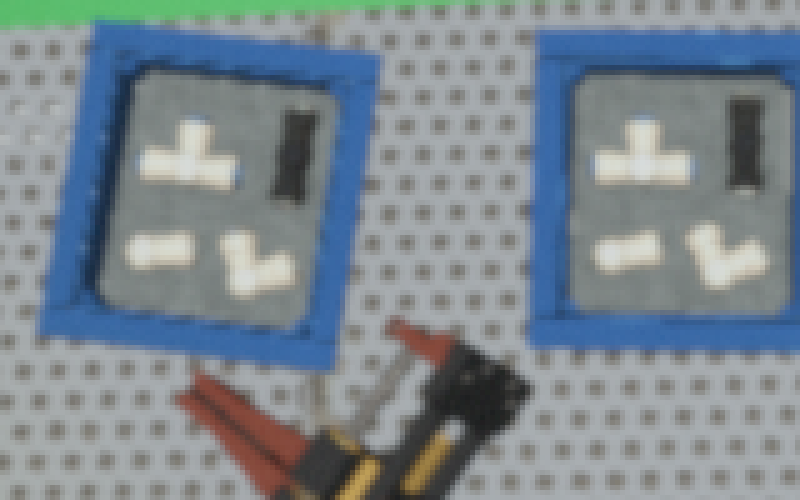

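```bash
python3 -m inch '[{"slide":[-1.05,0,0.48],"angular":[0,0,0],"jaw":1},{"slide":[-1.05,0,0.47],"angular":[0,0,0],"jaw":1},{"slide":[0,0,0],"angular":[0,0,0],"jaw":1},{"slide":[0.25,0.02,0.55],"angular":[0,0,0],"jaw":1},{"slide":[0.25,0.02,0.55],"angular":[0,0,0],"jaw":1},{"slide":[0.25,0.02,0.55],"angular":[0,0,0],"jaw":1},{"slide":[0.25,0.02,0.55],"angular":[0,0,0],"jaw":1},{"slide":[0,0,0],"angular":[0,0,0],"jaw":1}]'; python3 -c "
from h import *
log();s=st();p=np.array(s['position']);Rm=R.from_quat(s['tool_rot']).as_matrix(); print('tip',p-28*Rm[:,2])
snap('side','s5');snap('top','t5')"; python3 -m inch '[{"slide":[0.2,0,-0.08],"angular":[0,0,0],"jaw":1},{"slide":[0.2,0,-0.08],"angular":[0,0,0],"jaw":1},{"slide":[0,0,0],"angular":[0,0,0],"jaw":1}]';python3 -m inch '[{"slide":[0.2,0,-0.08],"angular":[0,0,0],"jaw":1},{"slide":[0.2,0,-0.08],"angular":[0,0,0],"jaw":1},{"slide":[0,0,0],"angular":[0,0,0],"jaw":1}]'
```

```text
time_s: 7.88
position: [416.3, -93.9, 18.8]
tool_rot: [0.749, 0.383, 0.483, -0.245]
force: [-0.7, -0.0, 0.6]
gripper_width: 0.008
t 7.875 p [416.3 -93.9  18.8] F [-0.7 -0.   0.6] g 0.007706200356485263 q [ 1.102  0.866 -0.263  2.248 -1.205  0.97   1.45 ]
[[ 0.241  0.81   0.535]
 [ 0.337 -0.587  0.736]
 [ 0.91   0.003 -0.414]]
tip [ 401.28533849 -114.5310689    30.42173451]
time_s: 8.35
position: [416.2, -94.5, 23.0]
tool_rot: [0.749, 0.383, 0.482, -0.244]
force: [0.4, -1.4, 0.6]
gripper_width: 0.004
time_s: 8.72
position: [416.2, -94.4, 27.1]
tool_rot: [0.749, 0.383, 0.482, -0.244]
force: [0.4, -0.2, -1.8]
gripper_width: 0.002
```

```bash
python3 -m inch '[{"slide":[0.57,0.16,-0.17],"angular":[0,0,0],"jaw":1},{"slide":[0.57,0.16,-0.17],"angular":[0,0,0],"jaw":1},{"slide":[0.57,0.21,-0.15],"angular":[0,0,0],"jaw":1},{"slide":[0.57,0.21,-0.15],"angular":[0,0,0],"jaw":1},{"slide":[0.56,0.25,-0.12],"angular":[0,0,0],"jaw":1},{"slide":[0.56,0.25,-0.12],"angular":[0,0,0],"jaw":1},{"slide":[0,0,0],"angular":[0,0,0],"jaw":1}]'; python3 -c "
from h import *
log();s=st();p=np.array(s['position']);Rm=R.from_quat(s['tool_rot']).as_matrix(); print('tip',p-28*Rm[:,2])
a=snap('side','s6');b=snap('top','t6')
cv2.imwrite('pics/c7.png',np.hstack([cv2.resize(a[200:350,200:400,::-1],(400,300)),cv2.resize(b[180:300,190:350,::-1],(400,300))]))"
```

```text
time_s: 9.6
position: [430.0, -96.5, 62.2]
tool_rot: [0.749, 0.383, 0.483, -0.244]
force: [-1.9, 0.4, -2.0]
gripper_width: 0.007
t 9.6 p [430.  -96.5  62.2] F [-1.9  0.4 -2. ] g 0.0065447611861597825 q [ 1.083  0.765 -0.271  2.249 -1.195  1.011  1.351]
[[ 0.241  0.809  0.536]
 [ 0.338 -0.587  0.736]
 [ 0.91   0.004 -0.415]]
tip [ 415.04874492 -117.04897331   73.8255911 ]
```

View pics/c7.png

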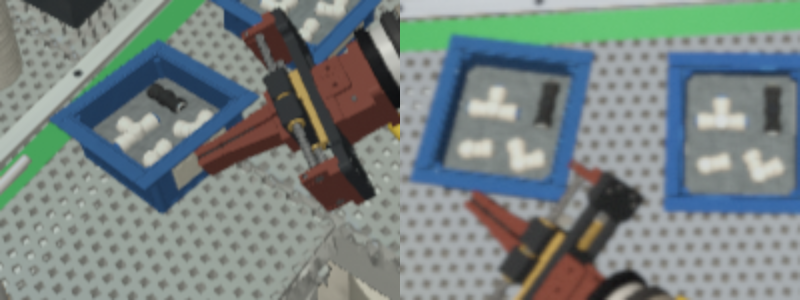

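```bash
python3 -m inch '[{"slide":[0.54,0.3,-0.08],"angular":[0,0,0],"jaw":1},{"slide":[0.54,0.3,-0.08],"angular":[0,0,0],"jaw":1},{"slide":[0.52,0.34,-0.05],"angular":[0,0,0],"jaw":1},{"slide":[0.52,0.34,-0.05],"angular":[0,0,0],"jaw":1},{"slide":[0.5,0.38,-0.02],"angular":[0,0,0],"jaw":1},{"slide":[0.5,0.38,-0.02],"angular":[0,0,0],"jaw":1},{"slide":[0.47,0.41,0.01],"angular":[0,0,0],"jaw":1},{"slide":[0.47,0.41,0.01],"angular":[0,0,0],"jaw":1},{"slide":[0.44,0.44,0.04],"angular":[0,0,0],"jaw":1},{"slide":[0.44,0.44,0.04],"angular":[0,0,0],"jaw":1},{"slide":[0,0,0],"angular":[0,0,0],"jaw":1}]'; python3 -c "
from h import *
log();s=st();p=np.array(s['position']);Rm=R.from_quat(s['tool_rot']).as_matrix(); print('tip',p-28*Rm[:,2])
snap('side','s7');
snap('wrist','w7')
def green(f):
  i=cv2.imread(f'pics/{f}.png');g=cv2.inRange(cv2.cvtColor(i,cv2.COLOR_BGR2HSV),(40,70,40),(90,255,255));n,l,S,c=cv2.connectedComponentsWithStats(g)
  print([(S[k].tolist(),c[k].round().tolist()) for k in range(1,n) if S[k][4]>40])
green('w7')
for n in('side',):
  for o in('crate_plain','crate_stamped','crate_plain_heel'):
    for d in manip.boxes_of(n,o): print(n,o,round(d['p'],2),w(n,d['point']).round())
"
```

```text
time_s: 11.08
position: [471.5, -103.4, 108.0]
tool_rot: [0.749, 0.383, 0.483, -0.244]
force: [-1.9, 0.3, -0.7]
gripper_width: 0.007
t 11.075 p [ 471.5 -103.4  108. ] F [-1.9  0.3 -0.7] g 0.006546631622564279 q [ 1.033  0.676 -0.288  2.194 -1.198  1.05   1.206]
[[ 0.241  0.809  0.536]
 [ 0.338 -0.588  0.735]
 [ 0.91   0.004 -0.415]]
tip [ 456.47333533 -123.99505189  119.64741486]
[([230, 75, 14, 42, 282], [237.0, 95.0]), ([482, 314, 46, 46, 1028], [508.0, 339.0])]
side crate_plain 0.93 [ 511. -398.   42.]
side crate_stamped 0.68 [ 498. -127.   75.]
side crate_plain_heel 0.89 [ 509. -392.   44.]
```

```bash
python3 -m inch '[{"slide":[0.41,0.47,0.07],"angular":[0,0,0],"jaw":1},{"slide":[0.41,0.47,0.07],"angular":[0,0,0],"jaw":1},{"slide":[0.37,0.49,0.1],"angular":[0,0,0],"jaw":1},{"slide":[0.37,0.49,0.1],"angular":[0,0,0],"jaw":1},{"slide":[0.33,0.51,0.13],"angular":[0,0,0],"jaw":1},{"slide":[0.33,0.51,0.13],"angular":[0,0,0],"jaw":1},{"slide":[0.33,0.6,0.18],"angular":[0,0,0],"jaw":1},{"slide":[0,0,0],"angular":[0,0,0],"jaw":1}]'; python3 -c "
from path import *
from h import *
log();s=st();p=np.array(s['position']);Rm=R.from_quat(s['tool_rot']).as_matrix(); print('tip',p-28*Rm[:,2])
a=snap('side','s8');c=snap('top','t8')
b=snap('wrist','w8')
i=b[:,:,::-1].copy();g=cv2.inRange(cv2.cvtColor(i,cv2.COLOR_BGR2HSV),(40,70,40),(90,255,255));n,l,S,cc=cv2.connectedComponentsWithStats(g)
print([(S[k].tolist(),cc[k].round().tolist()) for k in range(1,n) if S[k][4]>40])
t=np.radians(58);L=(476.5,-136.8)
for xx in(-120,-60,0):
  for la in(-42,0,42): print(xx,la,proj('wrist',cr(L,-9,60+xx*np.cos(t),la,-xx*np.sin(t))).round())
cv2.imwrite('pics/c8.png',np.vstack([np.hstack([cv2.resize(a[190:350,200:400,::-1],(375,300)),cv2.resize(c[160:300,190:365,::-1],(375,300))]),cv2.resize(i,(480,300))[:, :].copy() if 0 else cv2.copyMakeBorder(cv2.resize(i,(480,300)),0,0,0,270,0)]))" | tail -20
```

```text
time_s: 12.32
position: [510.6, -109.8, 128.1]
tool_rot: [0.749, 0.383, 0.483, -0.244]
force: [-1.5, 0.0, -0.4]
gripper_width: 0.008
[ 0.  -0.  -0.  -0.   0.  -0.1 -0.   0.  -0.   0.  -0.   0.   0.  -0.
  0.   0.  -0.1 -0.1  0.  -0.   0.  -0.   0.   0.  -0.   0.   0.  -0.
  0.   0.  -0.   0.  -0.   0.   0.   0.1]
[9.36 8.46 8.27 2.22 2.07 1.2  1.   0.63 0.47 0.25 0.2  0.15 0.13 0.
 0.   0.   0.   0.   0.   0.  ]
t 12.325 p [ 510.6 -109.8  128.1] F [-1.5  0.  -0.4] g 0.007674536339222208 q [ 0.99   0.656 -0.299  2.129 -1.204  1.059  1.115]
[[ 0.241  0.809  0.536]
 [ 0.337 -0.588  0.735]
 [ 0.91   0.004 -0.415]]
tip [ 495.58509609 -130.42343448  139.65905816]
[([208, 89, 19, 41, 370], [217.0, 109.0]), ([427, 314, 53, 46, 619], [453.0, 340.0])]
-120 -42 [327. 359.]
-120 0 [297. 298.]
-120 42 [275. 253.]
-60 -42 [364. 365.]
-60 0 [335. 315.]
-60 42 [313. 276.]
0 -42 [388. 369.]
0 0 [361. 327.]
0 42 [340. 292.]
```

View pics/c8.png

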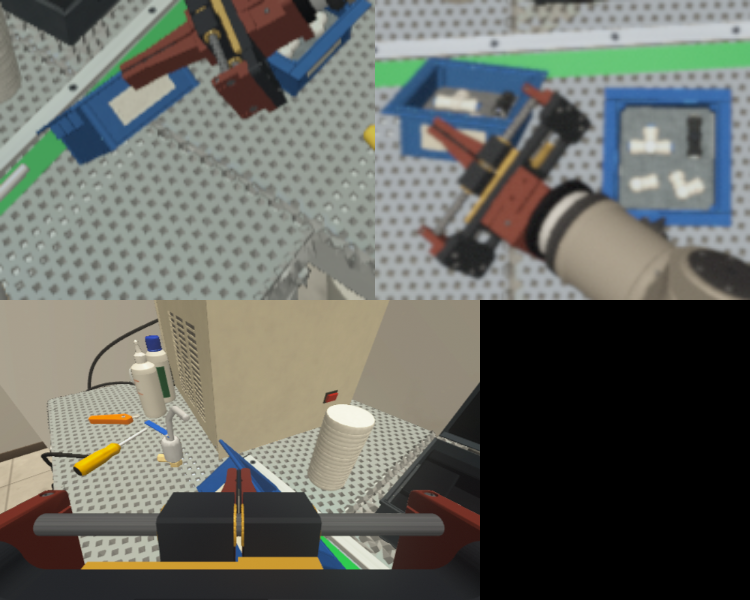

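```bash
python3 -m inch '[{"slide":[0,0,0],"angular":[0,0,0],"jaw":1},{"slide":[0,0,0],"angular":[0,0,0],"jaw":1},{"slide":[0,0,0],"angular":[0,0,0],"jaw":1},{"slide":[0,0,0],"angular":[0,0,0],"jaw":1},{"slide":[0,0,0],"angular":[0,0,0],"jaw":1},{"slide":[0,0,0],"angular":[0,0,0],"jaw":1},{"slide":[0,0,0],"angular":[0,0,0],"jaw":1},{"slide":[0,0,0],"angular":[0,0,0],"jaw":1},{"slide":[-0.33,-0.6,-0.18],"angular":[0,0,0],"jaw":1},{"slide":[-0.33,-0.51,-0.13],"angular":[0,0,0],"jaw":1},{"slide":[-0.33,-0.51,-0.13],"angular":[0,0,0],"jaw":1},{"slide":[-0.37,-0.49,-0.1],"angular":[0,0,0],"jaw":1},{"slide":[-0.37,-0.49,-0.1],"angular":[0,0,0],"jaw":1},{"slide":[-0.41,-0.47,-0.07],"angular":[0,0,0],"jaw":1},{"slide":[-0.41,-0.47,-0.07],"angular":[0,0,0],"jaw":1},{"slide":[0,0,0],"angular":[0,0,0],"jaw":1}]'; python3 -c "
from h import *
log();snap('side','s9')
for o in('crate_plain','crate_stamped'):
    for d in manip.boxes_of('side',o): print(o,round(d['p'],2),w('side',d['point']).round())
"
python3 -m inch '[{"slide":[-0.44,-0.44,-0.04],"angular":[0,0,0],"jaw":1},{"slide":[-0.44,-0.44,-0.04],"angular":[0,0,0],"jaw":1},{"slide":[-0.47,-0.41,-0.01],"angular":[0,0,0],"jaw":1},{"slide":[-0.47,-0.41,-0.01],"angular":[0,0,0],"jaw":1},{"slide":[-0.5,-0.38,0.02],"angular":[0,0,0],"jaw":1},{"slide":[-0.5,-0.38,0.02],"angular":[0,0,0],"jaw":1},{"slide":[-0.52,-0.34,0.05],"angular":[0,0,0],"jaw":1},{"slide":[-0.52,-0.34,0.05],"angular":[0,0,0],"jaw":1},{"slide":[-0.54,-0.3,0.08],"angular":[0,0,0],"jaw":1},{"slide":[-0.54,-0.3,0.08],"angular":[0,0,0],"jaw":1},{"slide":[0,0,0],"angular":[0,0,0],"jaw":1}]'
```

```text
time_s: 14.48
position: [469.8, -102.8, 107.7]
tool_rot: [0.749, 0.382, 0.483, -0.245]
force: [-6.2, -1.5, 6.3]
gripper_width: 0.008
crate_plain 0.67 [ 510. -398.   45.]
crate_stamped 0.87 [ 502. -124.   74.]
time_s: 16.0
position: [429.7, -96.7, 61.3]
tool_rot: [0.749, 0.382, 0.482, -0.245]
force: [-3.4, -0.1, 0.4]
gripper_width: 0.008
```

```bash
python3 -m inch '[{"slide":[-0.56,-0.25,0.12],"angular":[0,0,0],"jaw":1},{"slide":[-0.56,-0.25,0.12],"angular":[0,0,0],"jaw":1},{"slide":[-0.57,-0.21,0.15],"angular":[0,0,0],"jaw":1},{"slide":[-0.57,-0.21,0.15],"angular":[0,0,0],"jaw":1},{"slide":[-0.3,-0.1,0.08],"angular":[0,0,0],"jaw":1},{"slide":[-0.3,-0.1,0.08],"angular":[0,0,0],"jaw":1},{"slide":[0,0,0],"angular":[0,0,0],"jaw":1}]'; python3 -c "
from h import *
s=st();p=np.array(s['position']);Rm=R.from_quat(s['tool_rot']).as_matrix(); print('tip',p-28*Rm[:,2])"
python3 -m inch '[{"slide":[-0.28,-0.08,0.1],"angular":[0,0,0],"jaw":1},{"slide":[-0.28,-0.08,0.1],"angular":[0,0,0],"jaw":1},{"slide":[-0.25,0,0.1],"angular":[0,0,0],"jaw":1},{"slide":[-0.25,0,0.1],"angular":[0,0,0],"jaw":1},{"slide":[0,0,0],"angular":[0,0,0],"jaw":1}]'; python3 -c "
from h import *
s=st();p=np.array(s['position']);Rm=R.from_quat(s['tool_rot']).as_matrix(); print('tip',p-28*Rm[:,2])
snap('top','t10');snap('side','s10')"
```

```text
time_s: 16.88
position: [417.9, -94.6, 32.8]
tool_rot: [0.749, 0.382, 0.483, -0.244]
force: [-0.6, -0.7, 0.5]
gripper_width: 0.009
t 16.875 p [417.9 -94.6  32.8] F [-0.6 -0.7  0.5] g 0.009418105082654917 q [ 1.099  0.832 -0.264  2.254 -1.201  0.983  1.423]
[[ 0.242  0.809  0.536]
 [ 0.337 -0.588  0.735]
 [ 0.91   0.003 -0.415]]
tip [ 402.87831535 -115.1778857    44.40493146]
time_s: 17.5
position: [415.9, -94.1, 21.4]
tool_rot: [0.749, 0.382, 0.483, -0.245]
force: [-0.3, -0.0, 0.5]
gripper_width: 0.002
t 17.5 p [415.9 -94.1  21.4] F [-0.3 -0.   0.5] g 0.0015607382755342507 q [ 1.102  0.859 -0.262  2.25  -1.204  0.972  1.446]
[[ 0.242  0.809  0.536]
 [ 0.337 -0.588  0.735]
 [ 0.91   0.003 -0.415]]
tip [ 400.92525997 -114.69669726   32.98172856]
```

```bash
cat > fitc.py <<'E'
import sys
from h import *
from scipy.optimize import minimize
def fitc(n,f,p0,mask=None,exclude_red=True):
    i=cv2.imread(f'pics/{f}.png'); hsv=cv2.cvtColor(i,cv2.COLOR_BGR2HSV); m=cv2.inRange(hsv,(100,130,50),(125,255,255))
    K,e,r,_=cal(n); p0=np.array(p0,float)
    def rim(p):
      y=np.radians(p[2]); Rz=np.array([[np.cos(y),-np.sin(y)],[np.sin(y),np.cos(y)]])
      out=np.zeros_like(m)
      for hx,hy,v in((74,69,255),(57,52,0)):
        P=np.array([[*(Rz@[a*hx,b*hy]+p[:2]),55] for a,b in((1,1),(1,-1),(-1,-1),(-1,1))]); q=(P-e)@r; uv=np.c_[q[:,0],-q[:,1],-q[:,2]]@K.T; uv=uv[:,:2]/uv[:,2:]
        cv2.fillConvexPoly(out,(uv*16).astype(np.int32),v,cv2.LINE_AA,4)
      return out.astype(float)/255
    B=m/255.
    f0=lambda p:-(rim(p)*(B-.5)).sum()
    s=minimize(f0,p0,method='Nelder-Mead',options=dict(initial_simplex=p0+np.array([[0,0,0],[7,0,0],[0,7,0],[0,0,4]])))
    return s.x.round(1),round(s.fun/rim(s.x).sum(),3)
E
python3 -c "
from fitc import *
for f in('top0','t6','t10'): print(f,fitc('top',f,[476.5,-137,-9]),fitc('top',f,[473,-354,-2]))
for f in('side0','s10'): print(f,fitc('side',f,[476.5,-137,-9]),fitc('side',f,[473,-354,-2]))
"
```

```text
top0 (array([ 473.9, -138.6,   -8.6]), np.float64(-0.254)) (array([ 470.7, -351.5,   -2.9]), np.float64(-0.252))
t6 (array([ 491.2, -137.8,  -13.1]), np.float64(-0.189)) (array([ 471.6, -352. ,   -3.4]), np.float64(-0.251))
t10 (array([ 482.1, -139.3,   -9.5]), np.float64(-0.255)) (array([ 470.8, -351.8,   -2.8]), np.float64(-0.251))
side0 (array([ 471.9, -133.2,   -8.1]), np.float64(-0.39)) (array([ 469.1, -345.2,   -3.1]), np.float64(-0.402))
s10 (array([ 479.8, -134.6,   -9.4]), np.float64(-0.388)) (array([ 468.7, -346.1,   -2.2]), np.float64(-0.384))
```

```bash
python3 -m inch '[{"slide":[0,-0.1,-2],"angular":[0,0,0],"jaw":1},{"slide":[0,-0.1,-2],"angular":[0,0,0],"jaw":1},{"slide":[0,-0.1,-2],"angular":[0,0,0],"jaw":1},{"slide":[1.8,0,-0.8],"angular":[0,0,0],"jaw":1},{"slide":[1.8,0,-0.8],"angular":[0,0,0],"jaw":1},{"slide":[1.8,0,-0.8],"angular":[0,0,0],"jaw":1},{"slide":[1.8,0,-0.8],"angular":[0,0,0],"jaw":1},{"slide":[1.8,0,-0.8],"angular":[0,0,0],"jaw":1},{"slide":[0,0,0],"angular":[0,0,0],"jaw":1}]'
cat > r3.py <<'E'
from path import *
from h import manip,proj,R as RR
import numpy as np
L=(482,-138.5);ya=-9.3
q=np.array(manip.sense()['joint_positions']);
for a in (28,):
  q[6]=-1.7; Rm=tgt(54,a,-1); z=Rm[:,2]
  for Q in [cr(L,ya,-140,10,130),cr(L,ya,-130,10,31),arc(L,ya,0,dw=14),arc(L,ya,30,dw=16),arc(L,ya,60)]:
    k,q=ik(Q+28*z,Rm,q,n=1); print(np.sqrt(2*k)*100,min((q-lo).min(),(hi-q).min()),q.round(2))
# projection at 60 tip
from h import cal
s=manip.sense(); R0=RR.from_quat(s['tool_rot']).as_matrix(); K,e,r,_=cal('wrist'); ct=R0.T@(e-s['position']); cr_=R0.T@r
E_=arc(L,ya,60)+28*z+Rm@ct; Rc=Rm@cr_; print('cam',E_)
t=np.radians(60)
for xx in(-120,-60,0):
  for la in(-42,0,42):
    q_=Rc.T@(cr(L,ya,60+xx*np.cos(t),la,-xx*np.sin(t))-E_); u=K@[q_[0],-q_[1],-q_[2]]; print(xx,la,(u[:2]/u[2]).round(),u[2].round())
E
python3 r3.py | tail -15
```

```text
time_s: 18.73
position: [381.8, -135.8, 145.5]
tool_rot: [0.749, 0.383, 0.483, -0.244]
force: [0.5, -0.2, 0.5]
gripper_width: 0.0
1.243001089311928e-06 0.033866352842242264 [ 1.06  0.55 -0.13  2.38 -1.12  1.1  -1.83]
4.2468095051323 0.11122416504603994 [ 1.09  0.82 -0.19  2.3  -1.14  0.98 -1.69]
3.9474239137575093 0.16797157728980094 [ 1.04  0.82 -0.24  2.22 -1.17  0.97 -1.78]
3.770914320405984 0.1694591428327008 [ 1.02  0.7  -0.27  2.2  -1.17  1.03 -1.92]
3.3493430822779606 0.14751753456258143 [ 0.96  0.65 -0.29  2.11 -1.19  1.04 -2.05]
cam [ 402.68261468 -275.0932277   150.27609981]
-120 -42 [312. 155.] 127.0
-120 0 [345. 178.] 163.0
-120 42 [367. 193.] 200.0
-60 -42 [263.  73.] 151.0
-60 0 [302. 110.] 188.0
-60 42 [328. 134.] 224.0
0 -42 [228.  14.] 176.0
0 0 [268.  57.] 212.0
0 42 [297.  87.] 249.0
```

```bash
python3 -m inch '[{"angular":[0,0,10.6],"slide":[0,0,0],"jaw":1},{"angular":[0,0,10.6],"slide":[0,0,0],"jaw":1},{"angular":[0,0,10.6],"slide":[0,0,0],"jaw":1},{"angular":[0,0,10.6],"slide":[0,0,0],"jaw":1},{"angular":[0,0,10.6],"slide":[0,0,0],"jaw":1},{"angular":[0,0,10.6],"slide":[0,0,0],"jaw":1},{"angular":[0,0,10.6],"slide":[0,0,0],"jaw":1},{"angular":[0,0,10.6],"slide":[0,0,0],"jaw":1},{"angular":[0,0,10.6],"slide":[0,0,0],"jaw":1},{"angular":[0,0,10.6],"slide":[0,0,0],"jaw":1},{"angular":[0,0,10.6],"slide":[0,0,0],"jaw":1},{"angular":[0,0,10.6],"slide":[0,0,0],"jaw":1},{"angular":[0,0,10.6],"slide":[0,0,0],"jaw":1},{"angular":[0,0,10.6],"slide":[0,0,0],"jaw":1},{"angular":[0,0,10.6],"slide":[0,0,0],"jaw":1},{"angular":[0,0,10.6],"slide":[0,0,0],"jaw":1},{"angular":[0,0,10.4],"slide":[0,0,0],"jaw":1},{"angular":[0,0,0],"slide":[0,0,0],"jaw":1}]'
cat > pl.py <<'E'
import sys
from path import *
from h import *
log();s=st();snap('top','t11')
L=(482,-138.5);ya=-9.3
Rm=tgt(54,28,-1);z=Rm[:,2]
go(cr(L,ya,-125,10,30)+28*z,54,28,8,-1)
p=cr(L,ya,-125,10,30)
for Q in [cr(L,ya,-74,10,30)]+[arc(L,ya,t,dw=14+5*t/60) for t in range(0,61,5)]:
  print(Q.round(),(Rm.T@(Q-p)/10).round(2)); p=Q
from fitc import fitc
print(fitc('top','t11',[480,-138,-9]))
E
python3 pl.py | tail -23
```

```text
time_s: 20.98
position: [381.4, -135.2, 144.0]
tool_rot: [-0.383, 0.749, 0.245, 0.482]
force: [-0.8, -0.6, -0.1]
gripper_width: 0.004
[10.11  9.18  8.96  2.29  2.14  1.25  1.01  0.65  0.5   0.27  0.23  0.15
  0.14  0.    0.    0.    0.    0.    0.    0.  ]
t 20.975 p [ 381.4 -135.2  144. ] F [-0.8 -0.6 -0.1] g 0.0044995230838957454 q [ 0.748  0.596  0.301  2.271 -1.161  1.41  -1.786]
[[-0.242 -0.81   0.535]
 [-0.338  0.587  0.736]
 [-0.91  -0.003 -0.415]]
turn/row [-0.    0.43  0.04]
[1.27, 0.42, 1.05] [1.26, 0.42, 1.06] [1.25, 0.42, 1.07] [1.25, 0.42, 1.08] [1.24, 0.42, 1.08] [1.23, 0.41, 1.09] [1.22, 0.41, 1.1] [1.21, 0.41, 1.11] 
[ 411. -117.   30.] [-1.08 -4.56  2.02]
[ 411. -117.   36.] [-0.57  0.   -0.31]
[ 414. -117.   48.] [-1.09 -0.29 -0.41]
[ 418. -118.   59.] [-1.09 -0.38 -0.36]
[ 423. -119.   70.] [-1.07 -0.47 -0.3 ]
[ 429. -120.   81.] [-1.05 -0.55 -0.24]
[ 436. -121.   91.] [-1.02 -0.63 -0.18]
[ 444. -122.  100.] [-0.99 -0.71 -0.12]
[ 453. -124.  108.] [-0.94 -0.78 -0.06]
[ 462. -125.  116.] [-0.89 -0.85  0.01]
[ 472. -127.  123.] [-0.83 -0.91  0.08]
[ 483. -128.  129.] [-0.76 -0.96  0.14]
[ 494. -130.  134.] [-0.69 -1.01  0.2 ]
[ 505. -132.  139.] [-0.62 -1.05  0.27]
(array([ 482.4, -139.4,   -9.2]), np.float64(-0.259))
```

```bash
python3 -m inch '[{"slide":[1.27,0.42,1.05],"angular":[0,0.43,0],"jaw":1},{"slide":[1.27,0.42,1.05],"angular":[0,0.43,0],"jaw":1},{"slide":[1.25,0.42,1.07],"angular":[0,0.43,0],"jaw":1},{"slide":[1.25,0.42,1.07],"angular":[0,0.43,0],"jaw":1},{"slide":[1.24,0.42,1.08],"angular":[0,0.43,0],"jaw":1},{"slide":[1.23,0.41,1.09],"angular":[0,0.43,0],"jaw":1},{"slide":[1.22,0.41,1.1],"angular":[0,0.43,0],"jaw":1},{"slide":[1.21,0.41,1.11],"angular":[0,0.43,0],"jaw":1},{"slide":[0,0,0],"angular":[0,0,0],"jaw":1},{"slide":[-0.27,-1.14,0.5],"angular":[0,0,0],"jaw":1},{"slide":[-0.27,-1.14,0.5],"angular":[0,0,0],"jaw":1},{"slide":[-0.27,-1.14,0.5],"angular":[0,0,0],"jaw":1},{"slide":[-0.2,-0.85,0.38],"angular":[0,0,0],"jaw":1},{"slide":[0,0,0],"angular":[0,0,0],"jaw":1}]'
python3 -c "
from h import *
s=st();p=np.array(s['position']);Rm=R.from_quat(s['tool_rot']).as_matrix(); print('tip',p-28*Rm[:,2])
"
python3 -m inch '[{"slide":[-0.05,-0.2,0.1],"angular":[0,0,0],"jaw":1},{"slide":[-0.05,-0.2,0.1],"angular":[0,0,0],"jaw":1},{"slide":[0,0,0],"angular":[0,0,0],"jaw":1}]'
```

```text
time_s: 22.78
position: [422.8, -96.8, 18.2]
tool_rot: [-0.39, 0.763, 0.233, 0.46]
force: [0.2, 0.1, 0.3]
gripper_width: 0.005
t 22.775 p [422.8 -96.8  18.2] F [0.2 0.1 0.3] g 0.0045781768750964204 q [ 0.781  0.817  0.073  2.273 -1.351  1.147 -1.611]
[[-0.272 -0.809  0.521]
 [-0.381  0.587  0.714]
 [-0.884 -0.004 -0.468]]
tip [ 408.24760318 -116.74626638   31.2749314 ]
time_s: 23.15
position: [426.2, -97.0, 17.7]
tool_rot: [-0.39, 0.763, 0.233, 0.46]
force: [-1.4, 0.4, -0.4]
gripper_width: 0.007
```

```bash
python3 -m inch '[{"slide":[-0.25,0.12,-0.2],"angular":[0,0,0],"jaw":1},{"slide":[-0.45,0,-0.24],"angular":[0,0,0],"jaw":1},{"slide":[-0.54,-0.14,-0.2],"angular":[0,0,0],"jaw":1},{"slide":[-0.54,-0.14,-0.2],"angular":[0,0,0],"jaw":1},{"slide":[-0.54,-0.19,-0.18],"angular":[0,0,0],"jaw":1},{"slide":[-0.54,-0.19,-0.18],"angular":[0,0,0],"jaw":1},{"slide":[-0.54,-0.23,-0.15],"angular":[0,0,0],"jaw":1},{"slide":[-0.54,-0.23,-0.15],"angular":[0,0,0],"jaw":1},{"slide":[0,0,0],"angular":[0,0,0],"jaw":1}]'
python3 -c "
from h import *
log();s=st();p=np.array(s['position']);Rm=R.from_quat(s['tool_rot']).as_matrix(); print('tip',p-28*Rm[:,2])
snap('top','t12');snap('side','s12')
"
```

```text
time_s: 24.28
position: [437.8, -98.7, 60.1]
tool_rot: [-0.39, 0.763, 0.233, 0.46]
force: [-1.7, 0.9, -2.1]
gripper_width: 0.005
t 24.275 p [437.8 -98.7  60.1] F [-1.7  0.9 -2.1] g 0.004940361701616758 q [ 0.758  0.718  0.074  2.268 -1.322  1.165 -1.725]
[[-0.273 -0.809  0.52 ]
 [-0.381  0.587  0.714]
 [-0.883 -0.004 -0.468]]
tip [ 423.27284816 -118.65210279   73.26647696]
```

```bash
python3 -m inch '[{"slide":[-0.53,-0.24,-0.14],"angular":[0,0,0],"jaw":1},{"slide":[-0.53,-0.24,-0.14],"angular":[0,0,0],"jaw":1},{"slide":[-0.51,-0.28,-0.11],"angular":[0,0,0],"jaw":1},{"slide":[-0.51,-0.28,-0.11],"angular":[0,0,0],"jaw":1},{"slide":[-0.5,-0.32,-0.08],"angular":[0,0,0],"jaw":1},{"slide":[-0.5,-0.32,-0.08],"angular":[0,0,0],"jaw":1},{"slide":[-0.47,-0.37,-0.04],"angular":[0,0,0],"jaw":1},{"slide":[-0.47,-0.37,-0.04],"angular":[0,0,0],"jaw":1},{"slide":[-0.44,-0.42,0],"angular":[0,0,0],"jaw":1},{"slide":[-0.44,-0.42,0],"angular":[0,0,0],"jaw":1},{"slide":[0,0,0],"angular":[0,0,0],"jaw":1}]'
python3 -c "
from h import *
log();s=st();p=np.array(s['position']);Rm=R.from_quat(s['tool_rot']).as_matrix(); print('tip',p-28*Rm[:,2])
snap('top','t13');snap('side','s13');snap('wrist','w13')
i=cv2.imread('pics/w13.png');g=cv2.inRange(cv2.cvtColor(i,cv2.COLOR_BGR2HSV),(40,70,40),(90,255,255));n,l,S,cc=cv2.connectedComponentsWithStats(g)
print([(S[k].tolist(),cc[k].round().tolist()) for k in range(1,n) if S[k][4]>40])
"
```

```text
time_s: 25.75
position: [474.0, -104.6, 106.9]
tool_rot: [-0.39, 0.763, 0.233, 0.46]
force: [-1.8, 0.3, 0.3]
gripper_width: 0.007
t 25.75 p [ 474.  -104.6  106.9] F [-1.8  0.3  0.3] g 0.007343810105471374 q [ 0.709  0.625  0.076  2.217 -1.303  1.189 -1.882]
[[-0.272 -0.809  0.52 ]
 [-0.381  0.587  0.714]
 [-0.884 -0.004 -0.468]]
tip [ 459.46373923 -124.5607838   120.03840117]
[([0, 17, 143, 82, 3378], [66.0, 59.0]), ([389, 214, 7, 30, 157], [392.0, 229.0])]
```

```bash
python3 -m inch '[{"slide":[-0.42,-0.45,0.04],"angular":[0,0,0],"jaw":1},{"slide":[-0.42,-0.45,0.04],"angular":[0,0,0],"jaw":1},{"slide":[-0.38,-0.48,0.07],"angular":[0,0,0],"jaw":1},{"slide":[-0.38,-0.48,0.07],"angular":[0,0,0],"jaw":1},{"slide":[-0.35,-0.5,0.1],"angular":[0,0,0],"jaw":1},{"slide":[-0.35,-0.5,0.1],"angular":[0,0,0],"jaw":1},{"slide":[-0.31,-0.52,0.13],"angular":[0,0,0],"jaw":1},{"slide":[-0.31,-0.52,0.13],"angular":[0,0,0],"jaw":1},{"slide":[0,0,0],"angular":[0,0,0],"jaw":1},{"slide":[0,0,0],"angular":[0,0,0],"jaw":1},{"slide":[0,0,0],"angular":[0,0,0],"jaw":1},{"slide":[0,0,0],"angular":[0,0,0],"jaw":1},{"slide":[0,0,0],"angular":[0,0,0],"jaw":1}]'
python3 -c "
from h import *
log();s=st();p=np.array(s['position']);Rm=R.from_quat(s['tool_rot']).as_matrix(); print('tip',p-28*Rm[:,2])
a=snap('top','t14');b=snap('side','s14');c=snap('wrist','w14')
i=c[:,:,::-1];g=cv2.inRange(cv2.cvtColor(i,cv2.COLOR_BGR2HSV),(40,70,40),(90,255,255));n,l,S,cc=cv2.connectedComponentsWithStats(g)
print([(S[k].tolist(),cc[k].round().tolist()) for k in range(1,n) if S[k][4]>40])
for x,y in((302,110),(330,130),(268,57),(290,90),(310,125),(320,150),(345,160),(250,40)): print((x,y),i[y,x])
for o in('crate_stamped','crate_plain'): print(o,[(round(d['p'],2),w('wrist',d['point']).round()) for d in manip.boxes_of('wrist',o)])
cv2.imwrite('pics/c9.png',np.vstack([cv2.copyMakeBorder(cv2.resize(i,(576,360)),0,0,0,224,0),np.hstack([cv2.resize(b[190:310,200:400,::-1],(400,240)),cv2.resize(a[160:280,190:390,::-1],(400,240))])]))
"
```

```text
time_s: 27.52
position: [516.6, -111.5, 129.3]
tool_rot: [-0.39, 0.763, 0.233, 0.46]
force: [-0.2, 0.0, -0.0]
gripper_width: 0.005
t 27.525 p [ 516.6 -111.5  129.3] F [-0.2  0.  -0. ] g 0.0052678786097375046 q [ 0.667  0.602  0.067  2.142 -1.305  1.193 -1.992]
[[-0.273 -0.809  0.52 ]
 [-0.38   0.588  0.714]
 [-0.883 -0.003 -0.469]]
tip [ 502.01617775 -131.46076274  142.39770625]
[([67, 0, 115, 54, 2589], [132.0, 21.0]), ([255, 51, 90, 96, 391], [299.0, 99.0]), ([305, 101, 22, 24, 59], [314.0, 112.0]), ([411, 218, 8, 14, 56], [415.0, 227.0])]
(302, 110) [105  69  46]
(330, 130) [144 163 164]
(268, 57) [184 198 202]
(290, 90) [111 172 106]
(310, 125) [170 104  56]
(320, 150) [164 101  59]
(345, 160) [155  99  62]
(250, 40) [154 167 171]
crate_stamped [(0.74, array([ 508., -194.,   96.]))]
crate_plain []
```

View pics/c9.png

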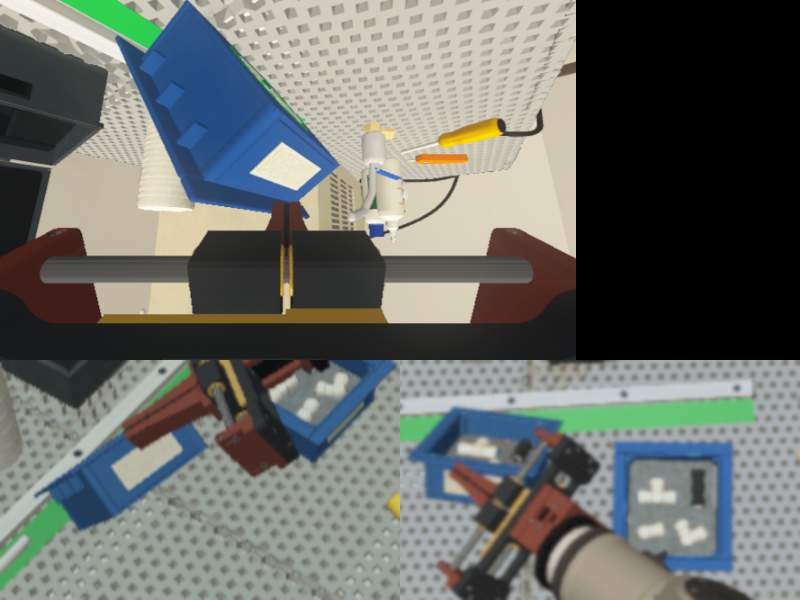

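```bash
python3 -c "
from path import *
from h import *
for y in(-250,-180,-140,-100,-60,-16): print('tape',y,proj('wrist',[568-.03*y,y,0]).round(),proj('wrist',[595-.03*y,y,0]).round())
t=np.radians(60)
L=(485,-139)
for xx in(-120,-102,-60,-18,0): print('base',xx,[proj('wrist',cr(L,-9.3,60+xx*np.cos(t),la,-xx*np.sin(t))).round().tolist() for la in(-55,-42,0,42,55)])
i=cv2.imread('pics/w14.png'); hsv=cv2.cvtColor(i,cv2.COLOR_BGR2HSV)
for y in range(40,152,8): print(y,[''.join('G' if 40<h<90 and s>70 else 'g' if 40<h<90 and s>35 else 'B' if 95<h<125 and s>110 else 'W' if v>215 and s<30 else '.' for h,s,v in hsv[y,200:390:2])][0])
" | tail -25
```

```text
tape -250 [ 85. -24.] [70.  2.]
tape -180 [203.  50.] [183.  64.]
tape -140 [246.  77.] [227.  88.]
tape -100 [280.  98.] [260. 107.]
tape -60 [306. 115.] [288. 122.]
tape -16 [330. 129.] [312. 135.]
base -120 [[282.0, 142.0], [297.0, 153.0], [333.0, 176.0], [357.0, 191.0], [362.0, 195.0]]
base -102 [[266.0, 114.0], [282.0, 126.0], [320.0, 154.0], [345.0, 173.0], [351.0, 177.0]]
base -60 [[236.0, 59.0], [253.0, 74.0], [293.0, 109.0], [320.0, 134.0], [327.0, 140.0]]
base -18 [[213.0, 16.0], [229.0, 32.0], [270.0, 72.0], [298.0, 100.0], [306.0, 107.0]]
base 0 [[204.0, -0.0], [220.0, 16.0], [261.0, 58.0], [290.0, 87.0], [298.0, 94.0]]
40 BBBBBBBBBBBBBBBBBBBBBBBB.......................................................................
48 BBBBBBBBBBBBBBBBBBBBBBBBBBBB..............W....................................................
56 BBBBBBBBBBBBBBBBBBBBBBBBBBBBBGGG...............................................................
64 BBBBBBBBBBBBBBBBBBBBBBBBBBBBBBBBGGgG...........................................................
72 BBBBBBBBBBBBBBBBBBBBBBBBBBBBBBBBBBBBGg.g.....................
[... 231 characters left out ...]
.
96 BBBBBBBBBBBBBBBBBBBBBBBBBBBBBBBBBBBBBBBBBBBBBB.GGGG............................................
104 BBBBBBBBBBBBBBBBBBBBBBBBBBBBBBBBBBBBBBBBBBBBBBBBBBGG.GG........................................
112 BBBBBBBBBBBBBBBBBBBBBBBBBBBBBBBBBBBBBBBBBBBBBBBBBBBBBBG..G.....................................
120 BBBBBBBBBBBBBBBBBBBBBBBBBBBBBBBBBBBBBBBBBBBBBBBBBBBBBBBBBBGg.G.................................
128 BBBBBBBBBBBBBBBBBBBBBBBBBBBBBBBBBBBBBBBBBBBBBBBBBBBBBBBBBBBBBBGg.G.............................
136 BBBBBBBBBBBBBBBBBBBBBBBBBBBBBBBBBBBBBBBBBBBBBBBBBBBBBBBBBBBBBBBBBBGgG..........................
144 BBBBBBBBBBBBBBBBBBBBBBBBBBBBBBBBBBBBBBBBBBBBBBBBBBBBBBBBBBBBBBBBBBBBBBGG.......................
```

```bash
python3 -c "
from path import *
from h import *
for L in((483,-139),(487,-139)):
 for th in(50,55,60,65,70):
  t=np.radians(th); f=lambda x,la,z=0:proj('wrist',cr(L,-9.3,60+x*np.cos(t)+z*np.sin(t),la,-x*np.sin(t)+z*np.cos(t))).round().tolist()
  print(L,th,'base FR',f(-120,-55),'FL',f(-120,55),'heel R',f(0,-55),'rim FR',f(-134,-69,55),'rim FL',f(-134,69,55),'rim farR',f(14,-69,55))
" | tail -10
```

```text
(483, -139) 50 base FR [322.0, 106.0] FL [386.0, 177.0] heel R [206.0, -2.0] rim FR [227.0, 219.0] rim FL [352.0, 241.0] rim farR [125.0, 46.0]
(483, -139) 55 base FR [303.0, 125.0] FL [376.0, 186.0] heel R [206.0, -2.0] rim FR [203.0, 229.0] rim FL [338.0, 246.0] rim farR [124.0, 41.0]
(483, -139) 60 base FR [285.0, 141.0] FL [365.0, 195.0] heel R [206.0, -2.0] rim FR [181.0, 236.0] rim FL [325.0, 249.0] rim farR [124.0, 36.0]
(483, -139) 65 base FR [267.0, 156.0] FL [353.0, 202.0] heel R [206.0, -2.0] rim FR [161.0, 240.0] rim FL [311.0, 250.0] rim farR [124.0, 30.0]
(483, -139) 70 base FR [249.0, 168.0] FL [342.0, 208.0] heel R [206.0, -2.0] rim FR [143.0, 241.0] rim FL [299.0, 251.0] rim farR [124.0, 24.0]
(487, -139) 50 base FR [314.0, 109.0] FL [381.0, 178.0] heel R [202.0, 2.0] rim FR [220.0, 220.0] rim FL [348.0, 241.0] rim farR [122.0, 49.0]
(487, -139) 55 base FR [296.0, 127.0] FL [371.0, 187.0] heel R [202.0, 2.0] rim FR [197.0, 230.0] rim FL [334.0, 246.0] rim farR [121.0, 44.0]
(487, -139) 60 base FR [278.0, 144.0] FL [360.0, 195.0] heel R [202.0, 2.0] rim FR [176.0, 237.0] rim FL [321.0, 249.0] rim farR [121.0, 38.0]
(487, -139) 65 base FR [261.0, 158.0] FL [349.0, 203.0] heel R [202.0, 2.0] rim FR [157.0, 240.0] rim FL [308.0, 250.0] rim farR [121.0, 33.0]
(487, -139) 70 base FR [243.0, 169.0] FL [337.0, 209.0] heel R [202.0, 2.0] rim FR [139.0, 241.0] rim FL [295.0, 251.0] rim farR [122.0, 27.0]
```

```bash
cat > tilt.py <<'E'
from path import *
from h import *
from scipy.optimize import minimize
def tilt(img,L,ya,th0,n='wrist',rmax=215):
    hsv=cv2.cvtColor(img,cv2.COLOR_BGR2HSV); m=cv2.inRange(hsv,(98,100,30),(125,255,255)); m[rmax:]=0
    c=max(cv2.findContours(m,0,2)[0],key=cv2.contourArea); B=cv2.fillPoly(np.zeros_like(m),[c],255); B[rmax:]=0; B=B/255.
    K,e,r,_=cal(n)
    def sil(p):
        t=np.radians(p[3]); out=np.zeros_like(m)
        for prm in (((0,60,55),(55,60,55)),((51,74,69),(55,74,69))):
            P=[cr(p[:2],p[2],60+(x-60)*np.cos(t)+z*np.sin(t),y,-(x-60)*np.sin(t)+z*np.cos(t)) for z,hx,hy in prm for x in(hx,-hx) for y in(hy,-hy)]
            q=(np.array(P)-e)@r; uv=np.c_[q[:,0],-q[:,1],-q[:,2]]@K.T; uv=uv[:,:2]/uv[:,2:]
            cv2.fillConvexPoly(out,(cv2.convexHull((uv*16).astype(np.float32))).astype(np.int32),255,cv2.LINE_AA,4)
        out[rmax:]=0; return out/255.
    f=lambda p:np.abs(sil(p)-B).sum()
    p0=np.array([*L,ya,th0],float); s=minimize(f,p0,method='Nelder-Mead',options=dict(initial_simplex=p0+np.vstack([np.zeros(4),np.diag([6,6,3,8.])]),maxiter=250))
    return s.x.round(1),round(s.fun),round(B.sum())
def greens(img,a=40):
    g=cv2.inRange(cv2.cvtColor(img,cv2.COLOR_BGR2HSV),(40,70,40),(90,255,255));n,l,S,cc=cv2.connectedComponentsWithStats(g)
    return [(S[k].tolist()) for k in range(1,n) if S[k][4]>a]
E
python3 -c "
from tilt import *
print(tilt(cv2.imread('pics/w14.png'),(484,-139),-9.3,55))" | tail -1
python3 -m inch '[{"slide":[-0.24,-0.43,0.13],"angular":[0,0,0],"jaw":1},{"slide":[-0.24,-0.43,0.13],"angular":[0,0,0],"jaw":1},{"slide":[0,0,0],"angular":[0,0,0],"jaw":1},{"slide":[0,0,0],"angular":[0,0,0],"jaw":1}]'
python3 -c "
from tilt import *
snap('wrist','w15');i=cv2.imread('pics/w15.png')
print(tilt(i,(484,-139),-9.3,58),greens(i))" | tail -1
```

```text
(array([ 486. , -135. ,  -11.3,   53.7]), 973, 27365)
time_s: 28.28
position: [526.3, -112.9, 132.4]
tool_rot: [-0.39, 0.763, 0.233, 0.46]
force: [-0.7, 0.3, -0.1]
gripper_width: 0.004
(array([ 487.7, -133.3,  -12.4,   57.9]), 1285, 28554) [[95, 0, 95, 45, 2022], [265, 44, 85, 103, 609], [413, 193, 4, 21, 63]]
```

```bash
python3 -m inch '[{"slide":[0,0,0],"angular":[0,0,0],"jaw":1},{"slide":[0,0,0],"angular":[0,0,0],"jaw":1},{"slide":[0,0,0],"angular":[0,0,0],"jaw":1},{"slide":[0,0,0],"angular":[0,0,0],"jaw":1},{"slide":[0,0,0],"angular":[0,0,0],"jaw":1},{"slide":[0.24,0.43,-0.13],"angular":[0,0,0],"jaw":1},{"slide":[0.24,0.43,-0.13],"angular":[0,0,0],"jaw":1},{"slide":[0.31,0.52,-0.13],"angular":[0,0,0],"jaw":1},{"slide":[0.31,0.52,-0.13],"angular":[0,0,0],"jaw":1},{"slide":[0.35,0.5,-0.1],"angular":[0,0,0],"jaw":1},{"slide":[0.35,0.5,-0.1],"angular":[0,0,0],"jaw":1},{"slide":[0.38,0.47,-0.07],"angular":[0,0,0],"jaw":1},{"slide":[0.38,0.47,-0.07],"angular":[0,0,0],"jaw":1},{"slide":[0,0,0],"angular":[0,0,0],"jaw":1}]'
python3 -c "
from tilt import *
snap('wrist','w16');i=cv2.imread('pics/w16.png')
print(tilt(i,(486,-136),-10,45))" | tail -1
python3 -m inch '[{"slide":[0.42,0.43,-0.04],"angular":[0,0,0],"jaw":1},{"slide":[0.42,0.43,-0.04],"angular":[0,0,0],"jaw":1},{"slide":[0.44,0.4,0],"angular":[0,0,0],"jaw":1},{"slide":[0.44,0.4,0],"angular":[0,0,0],"jaw":1},{"slide":[0.47,0.35,0.04],"angular":[0,0,0],"jaw":1},{"slide":[0.47,0.35,0.04],"angular":[0,0,0],"jaw":1},{"slide":[0,0,0],"angular":[0,0,0],"jaw":1}]'
python3 -c "
from tilt import *
snap('wrist','w17');i=cv2.imread('pics/w17.png')
s=st();p=np.array(s['position']);Rm=R.from_quat(s['tool_rot']).as_matrix(); print('tip',p-28*Rm[:,2])
print(tilt(i,(486,-136),-10,30))" | tail -2
```

```text
time_s: 30.08
position: [482.6, -105.6, 113.6]
tool_rot: [-0.389, 0.763, 0.234, 0.46]
force: [-5.1, -0.1, 6.6]
gripper_width: 0.003
(array([ 485.3, -135.8,  -10.5,   38.4]), 423, 24048)
time_s: 31.0
position: [455.8, -101.6, 89.2]
tool_rot: [-0.389, 0.763, 0.234, 0.459]
force: [-4.6, 2.6, 2.8]
gripper_width: 0.006
tip [ 441.39030421 -121.58157262  102.4315209 ]
(array([ 489.8, -136.6,  -11. ,   22.1]), 3007, 18870)
```

```bash
python3 -c "
from tilt import *
Rm=R.from_quat(manip.sense()['tool_rot']).as_matrix()
print(Rm.T@np.array([-2.6,.4,1.5])/10)
i=cv2.imread('pics/w17.png')
for g in (20,30): print(tilt(i,(492,-138),-9.5,g,rmax=180))" | tail -3
python3 -m inch '[{"slide":[-0.05,0.12,-0.1],"angular":[0,0,0],"jaw":1},{"slide":[-0.05,0.12,-0.1],"angular":[0,0,0],"jaw":1},{"slide":[0,0,0],"angular":[0,0,0],"jaw":1}]'
python3 -c "
from tilt import *
snap('wrist','w18');i=cv2.imread('pics/w18.png');snap('side','s18')
print(tilt(i,(490,-137),-9.5,25,rmax=180))" | tail -1
```

```text
[-0.0761764   0.2339124  -0.17658467]
(array([ 489.9, -135.9,  -11.8,   22. ]), 1220, 14229)
(array([ 485.7, -139.2,   -8. ,   23.1]), 1237, 14229)
time_s: 31.42
position: [454.5, -102.3, 91.7]
tool_rot: [-0.39, 0.763, 0.233, 0.46]
force: [-2.4, 1.1, -0.7]
gripper_width: -0.002
(array([ 488.4, -137.5,  -10. ,   21.2]), 1662, 14853)
```

```bash
python3 -c "
from tilt import *
s=manip.sense();Rm=R.from_quat(s['tool_rot']).as_matrix();p=np.array(s['position'])-28*Rm[:,2];print(p)
# crate-frame along axis dir
d=np.array([np.cos(np.radians(-9.5)),np.sin(np.radians(-9.5)),0]); q=p.copy()
heel=546.
x0=(p[0]-heel)/d[0]; a0=np.arctan2(p[2],x0); r0=np.hypot(p[2],x0); x1=(410.5-heel)/d[0]; a1=np.arctan2(37,x1); r1=np.hypot(37,x1); print(np.degrees([a0,a1]),r0,r1)
prev=(x0,p[2])
for k in range(1,13):
  a=a0+(a1-a0)*k/12; r=r0+(r1-r0)*k/12; n=(r*np.cos(a),r*np.sin(a)); dw=d*(n[0]-prev[0])+np.array([0,0,n[1]-prev[1]]); print((Rm.T@dw/10).round(2).tolist(),end=' '); prev=n
" | tail -3
```

```text
[ 440.05718899 -122.21760217  104.92133399]
[135.67310245 164.92686035] 150.1554993284398 142.2793103621025
[0.53, 0.35, 0.09] [0.54, 0.33, 0.1] [0.54, 0.31, 0.12] [0.55, 0.28, 0.13] [0.55, 0.26, 0.15] [0.56, 0.24, 0.16] [0.56, 0.21, 0.18] [0.56, 0.19, 0.19] [0.56, 0.17, 0.2] [0.56, 0.14, 0.22] [0.56, 0.12, 0.23] [0.55, 0.1, 0.24]
```

```bash
python3 -m inch '[{"slide":[0.53,0.35,0.09],"angular":[0,0,0],"jaw":1},{"slide":[0.54,0.33,0.1],"angular":[0,0,0],"jaw":1},{"slide":[0.54,0.31,0.12],"angular":[0,0,0],"jaw":1},{"slide":[0.55,0.28,0.13],"angular":[0,0,0],"jaw":1},{"slide":[0,0,0],"angular":[0,0,0],"jaw":1}]'
python3 -m inch '[{"slide":[0.55,0.26,0.15],"angular":[0,0,0],"jaw":1},{"slide":[0.56,0.24,0.16],"angular":[0,0,0],"jaw":1},{"slide":[0.56,0.21,0.18],"angular":[0,0,0],"jaw":1},{"slide":[0.56,0.19,0.19],"angular":[0,0,0],"jaw":1},{"slide":[0,0,0],"angular":[0,0,0],"jaw":1}]'
python3 -c "
from fitc import *
snap('top','t19');print(fitc('top','t19',[486,-138,-9]))" | tail -1
```

```text
time_s: 32.15
position: [440.5, -99.7, 70.1]
tool_rot: [-0.389, 0.763, 0.233, 0.46]
force: [-4.0, 0.6, -0.4]
gripper_width: 0.003
time_s: 32.78
position: [431.0, -98.1, 47.5]
tool_rot: [-0.389, 0.763, 0.233, 0.46]
force: [-0.7, 0.9, -1.3]
gripper_width: -0.001
(array([ 491.1, -140.1,   -8.7]), np.float64(-0.228))
```

```bash
python3 -m inch '[{"slide":[0.28,0.05,0.12],"angular":[0,0,0],"jaw":1},{"slide":[0.28,0.05,0.12],"angular":[0,0,0],"jaw":1},{"slide":[0.28,0.05,0.12],"angular":[0,0,0],"jaw":1},{"slide":[0.28,0.05,0.12],"angular":[0,0,0],"jaw":1},{"slide":[0,0,0],"angular":[0,0,0],"jaw":1}]'
python3 -m inch '[{"slide":[0.28,0.04,0.12],"angular":[0,0,0],"jaw":1},{"slide":[0.28,0.04,0.12],"angular":[0,0,0],"jaw":1},{"slide":[0.28,0.04,0.12],"angular":[0,0,0],"jaw":1},{"slide":[0.28,0.04,0.12],"angular":[0,0,0],"jaw":1},{"slide":[0.28,0,0.12],"angular":[0,0,0],"jaw":1},{"slide":[0,0,0],"angular":[0,0,0],"jaw":1}]'
python3 -c "
from fitc import *
snap('top','t20');print(fitc('top','t20',[486,-138,-9]),fitc('top','t20',[471,-352,-2]))
s=st();p=np.array(s['position']);Rm=R.from_quat(s['tool_rot']).as_matrix(); print('tip',p-28*Rm[:,2])"
```

```text
time_s: 33.45
position: [428.4, -97.4, 35.3]
tool_rot: [-0.39, 0.763, 0.233, 0.46]
force: [-3.7, 1.4, 2.8]
gripper_width: 0.002
time_s: 34.2
position: [426.9, -98.0, 20.2]
tool_rot: [-0.389, 0.763, 0.233, 0.46]
force: [0.5, -0.5, 0.3]
gripper_width: 0.011
(array([ 491.6, -140.3,   -9. ]), np.float64(-0.258)) (array([ 471.2, -351.5,   -3.4]), np.float64(-0.252))
t 34.25 p [426.9 -98.   20.3] F [-0.   0.1  0.3] g 0.007505285575574873 q [ 0.82   0.808  0.022  2.265 -1.334  1.113 -1.639]
[[-0.274 -0.809  0.521]
 [-0.381  0.588  0.714]
 [-0.883 -0.003 -0.469]]
tip [ 412.32652567 -117.93913714   33.43110329]
```

```bash
python3 -m inch '[{"slide":[0,0.1,-2],"angular":[0,0,0],"jaw":1},{"slide":[0,0.1,-2],"angular":[0,0,0],"jaw":1},{"slide":[0,0.1,-3],"angular":[0,0,0],"jaw":1},{"slide":[-2.6,0,-1.4],"angular":[0,0,0],"jaw":1},{"slide":[-2.6,0,-1.4],"angular":[0,0,0],"jaw":1}]'
python3 -c "
from path import *
from h import *
C=(473,-354);ya=-2.5
Rm=tgt(45,32,-1);z=Rm[:,2]
P=cr(C,ya,-135,10,30)+28*z; print(P)
go(P+[0,0,80],45,32,8,-1)
print('down',(Rm.T@[0,0,-8]).round(2))
p=cr(C,ya,-135,10,30)
for Q in [cr(C,ya,-78,10,31)]+[arc(C,ya,t,dw=18,dr=12) for t in range(0,66,5)]:
  print(Q.round(),(Rm.T@(Q-p)/10).round(2)); p=Q
" | tail -19
```

```text
time_s: 34.88
position: [387.4, -146.5, 113.1]
tool_rot: [-0.389, 0.763, 0.233, 0.46]
force: [0.9, 0.4, -0.5]
gripper_width: 0.007
[ 355.35517963 -321.33040482   15.1622606 ]
turn/row [0.96 0.51 0.57]
[1.14, -0.96, -1.66] [1.14, -1.0, -1.64] [1.15, -1.04, -1.61] [1.15, -1.08, -1.58] [1.15, -1.12, -1.55] [1.16, -1.15, -1.52] [1.16, -1.19, -1.49] [1.16, -1.23, -1.46] 
down [6.78 0.   4.24]
[ 396. -341.   31.] [-2.13 -4.2   3.21]
[ 396. -341.   39.] [-0.68  0.   -0.42]
[ 399. -341.   51.] [-1.15 -0.29 -0.4 ]
[ 404. -341.   62.] [-1.15 -0.36 -0.33]
[ 410. -341.   73.] [-1.15 -0.44 -0.24]
[ 417. -342.   84.] [-1.13 -0.51 -0.16]
[ 425. -342.   94.] [-1.11 -0.57 -0.08]
[ 433. -342.  103.] [-1.08 -0.63  0.01]
[ 443. -343.  111.] [-1.04 -0.69  0.09]
[ 453. -343.  119.] [-0.99 -0.74  0.18]
[ 463. -344.  125.] [-0.94 -0.78  0.26]
[ 475. -344.  131.] [-0.88 -0.82  0.34]
[ 486. -345.  135.] [-0.81 -0.86  0.42]
[ 498. -345.  139.] [-0.73 -0.88  0.5 ]
[ 510. -346.  142.] [-0.65 -0.9   0.57]
```

```bash
python3 -m inch '[{"slide":[1.14,-0.96,-1.66],"angular":[0.96,0.51,0.57],"jaw":1},{"slide":[1.14,-1.0,-1.64],"angular":[0.96,0.51,0.57],"jaw":1},{"slide":[1.15,-1.04,-1.61],"angular":[0.96,0.51,0.57],"jaw":1},{"slide":[1.15,-1.08,-1.58],"angular":[0.96,0.51,0.57],"jaw":1},{"slide":[1.15,-1.12,-1.55],"angular":[0.96,0.51,0.57],"jaw":1},{"slide":[1.16,-1.15,-1.52],"angular":[0.96,0.51,0.57],"jaw":1},{"slide":[1.16,-1.19,-1.49],"angular":[0.96,0.51,0.57],"jaw":1},{"slide":[1.16,-1.23,-1.46],"angular":[0.96,0.51,0.57],"jaw":1},{"slide":[0,0,0],"angular":[0,0,0],"jaw":1}]'
python3 -c "
from path import *
from h import *
log();s=st();p=np.array(s['position']);C=(473,-354);ya=-2.5
Rm=tgt(45,32,-1);z=Rm[:,2];snap('top','t21')
go(cr(C,ya,-135,10,30)+28*z,45,32,5,-1)
from fitc import fitc
print(fitc('top','t21',[471,-352,-2]),fitc('top','t21',[491,-140,-9]))
" | tail -8
```

```text
time_s: 36.0
position: [355.4, -322.8, 94.1]
tool_rot: [-0.335, 0.808, 0.184, 0.448]
force: [0.6, -0.2, 1.0]
gripper_width: 0.006
  0.21  0.    0.    0.    0.    0.    0.    0.  ]
t 36.0 p [ 355.4 -322.8   94.1] F [ 0.6 -0.2  1. ] g 0.0056895959679935095 q [ 1.014  0.699  0.254  2.007 -1.049  1.362 -1.921]
[[-0.375 -0.707  0.6  ]
 [-0.376  0.708  0.598]
 [-0.847 -0.002 -0.531]]
turn/row [ 0.   -0.    0.01]
[1.34, 0.01, 0.84] [1.34, 0.01, 0.84] [1.34, 0.01, 0.84] [1.34, 0.01, 0.84] [1.34, 0.01, 0.84] 
(array([ 471.2, -351.6,   -3.3]), np.float64(-0.255)) (array([ 491.2, -140.5,   -9.2]), np.float64(-0.261))
```

```bash
python3 -m inch '[{"slide":[1.34,0,0.84],"angular":[0,0,0],"jaw":1},{"slide":[1.34,0,0.84],"angular":[0,0,0],"jaw":1},{"slide":[1.34,0,0.84],"angular":[0,0,0],"jaw":1},{"slide":[1.34,0,0.84],"angular":[0,0,0],"jaw":1},{"slide":[1.34,0,0.84],"angular":[0,0,0],"jaw":1},{"slide":[-0.43,-0.84,0.64],"angular":[0,0,0],"jaw":1},{"slide":[-0.43,-0.84,0.64],"angular":[0,0,0],"jaw":1},{"slide":[-0.43,-0.84,0.64],"angular":[0,0,0],"jaw":1},{"slide":[-0.43,-0.84,0.64],"angular":[0,0,0],"jaw":1},{"slide":[-0.43,-0.84,0.64],"angular":[0,0,0],"jaw":1},{"slide":[0,0,0],"angular":[0,0,0],"jaw":1}]'
python3 -m inch '[{"slide":[-0.34,0,-0.21],"angular":[0,0,0],"jaw":1},{"slide":[-0.34,0,-0.21],"angular":[0,0,0],"jaw":1},{"slide":[0,0,0],"angular":[0,0,0],"jaw":1}]'
python3 -c "
from h import *
s=st();p=np.array(s['position']);Rm=R.from_quat(s['tool_rot']).as_matrix(); print('tip',p-28*Rm[:,2])"
```

```text
time_s: 37.42
position: [413.9, -323.0, 16.9]
tool_rot: [-0.336, 0.807, 0.185, 0.448]
force: [0.1, -0.0, -0.5]
gripper_width: 0.005
time_s: 37.8
position: [412.2, -323.6, 24.5]
tool_rot: [-0.335, 0.808, 0.185, 0.447]
force: [-1.3, 0.3, -1.8]
gripper_width: 0.005
t 37.8 p [ 412.2 -323.6   24.5] F [-1.3  0.3 -1.8] g 0.005495008915145686 q [ 0.971  0.836  0.192  1.95  -1.149  1.275 -1.886]
[[-0.375 -0.708  0.599]
 [-0.376  0.707  0.599]
 [-0.847 -0.001 -0.531]]
tip [ 395.41769127 -340.40180975   39.41486371]
```

```bash
python3 -m inch '[{"slide":[-0.57,-0.14,-0.2],"angular":[0,0,0],"jaw":1},{"slide":[-0.57,-0.14,-0.2],"angular":[0,0,0],"jaw":1},{"slide":[-0.57,-0.17,-0.17],"angular":[0,0,0],"jaw":1},{"slide":[-0.57,-0.17,-0.17],"angular":[0,0,0],"jaw":1},{"slide":[-0.57,-0.21,-0.13],"angular":[0,0,0],"jaw":1},{"slide":[-0.57,-0.21,-0.13],"angular":[0,0,0],"jaw":1},{"slide":[-0.56,-0.25,-0.08],"angular":[0,0,0],"jaw":1},{"slide":[-0.56,-0.25,-0.08],"angular":[0,0,0],"jaw":1},{"slide":[-0.55,-0.28,-0.04],"angular":[0,0,0],"jaw":1},{"slide":[-0.55,-0.28,-0.04],"angular":[0,0,0],"jaw":1},{"slide":[-0.54,-0.31,0],"angular":[0,0,0],"jaw":1},{"slide":[-0.54,-0.31,0],"angular":[0,0,0],"jaw":1},{"slide":[0,0,0],"angular":[0,0,0],"jaw":1}]'
python3 -c "
from tilt import *
snap('wrist','w22');i=cv2.imread('pics/w22.png')
print(tilt(i,(473,-354),-2.5,28),greens(i))" | tail -1
python3 -m inch '[{"slide":[-0.52,-0.35,0.04],"angular":[0,0,0],"jaw":1},{"slide":[-0.52,-0.35,0.04],"angular":[0,0,0],"jaw":1},{"slide":[-0.5,-0.37,0.09],"angular":[0,0,0],"jaw":1},{"slide":[-0.5,-0.37,0.09],"angular":[0,0,0],"jaw":1},{"slide":[-0.47,-0.39,0.13],"angular":[0,0,0],"jaw":1},{"slide":[-0.47,-0.39,0.13],"angular":[0,0,0],"jaw":1},{"slide":[-0.44,-0.41,0.17],"angular":[0,0,0],"jaw":1},{"slide":[-0.44,-0.41,0.17],"angular":[0,0,0],"jaw":1},{"slide":[0,0,0],"angular":[0,0,0],"jaw":1}]'
python3 -c "
from tilt import *
snap('wrist','w23');i=cv2.imread('pics/w23.png')
print(tilt(i,(473,-354),-2.5,45),greens(i))" | tail -1
```

```text
time_s: 39.42
position: [450.2, -324.7, 88.6]
tool_rot: [-0.336, 0.808, 0.185, 0.448]
force: [-2.7, 0.8, 0.2]
gripper_width: 0.003
(array([ 469.1, -352.2,   -2.4,   29.6]), 6946, 15715) [[82, 116, 82, 35, 1131], [455, 249, 6, 20, 73]]
time_s: 40.6
position: [491.5, -326.5, 116.6]
tool_rot: [-0.336, 0.808, 0.185, 0.448]
force: [-0.4, 0.2, -0.5]
gripper_width: 0.004
(array([ 471.7, -352.4,   -2.5,   46.8]), 11314, 26772) [[101, 61, 83, 49, 1662], [467, 226, 4, 24, 62]]
```

```bash
python3 -m inch '[{"slide":[-0.4,-0.43,0.21],"angular":[0,0,0],"jaw":1},{"slide":[-0.4,-0.43,0.21],"angular":[0,0,0],"jaw":1},{"slide":[-0.37,-0.44,0.25],"angular":[0,0,0],"jaw":1},{"slide":[-0.37,-0.44,0.25],"angular":[0,0,0],"jaw":1},{"slide":[-0.16,-0.22,0.14],"angular":[0,0,0],"jaw":1},{"slide":[0,0,0],"angular":[0,0,0],"jaw":1},{"slide":[0,0,0],"angular":[0,0,0],"jaw":1}]'
python3 -c "
from tilt import *
i=snap('wrist','w24')[:,:,::-1].copy();snap('side','s24');snap('top','t24')
s=manip.sense();p=np.array(s['position']);Rm=R.from_quat(s['tool_rot']).as_matrix(); print('tip',p-28*Rm[:,2])
print(tilt(i,(473,-354),-2.5,57),greens(i))
for th in(54,60):
  t=np.radians(th);print(th,[proj('wrist',cr((474,-354),-2.5,60+xx*np.cos(t),la,-xx*np.sin(t))).round().tolist() for xx in(-120,-60,0) for la in(-55,0,55)])
hsv=cv2.cvtColor(i,cv2.COLOR_BGR2HSV)
for y in range(0,240,10): print('%3d'%y,''.join('G' if 40<h<90 and s>50 else 'B' if 95<h<125 and s>110 else 'W' if v>215 and s<30 else 'k' if v<60 else '.' for h,s,v in hsv[y,60:480:4]))
" | tail -27
```

```text
time_s: 41.52
position: [517.3, -327.7, 125.1]
tool_rot: [-0.335, 0.808, 0.185, 0.448]
force: [-0.5, -0.0, -0.4]
gripper_width: 0.006
(array([ 472.8, -352.1,   -2.6,   57.7]), 13020, 33572) [[111, 32, 87, 53, 1931], [365, 153, 13, 16, 84], [477, 221, 11, 32, 200]]
54 [[276.0, 117.0], [353.0, 158.0], [400.0, 183.0], [239.0, 64.0], [309.0, 108.0], [355.0, 137.0], [216.0, 32.0], [279.0, 74.0], [323.0, 104.0]]
60 [[260.0, 140.0], [339.0, 174.0], [387.0, 195.0], [233.0, 74.0], [303.0, 115.0], [350.0, 143.0], [216.0, 32.0], [279.0, 74.0], [323.0, 104.0]]
  0 WWWW.WWWWWWWWWWW.WWWW...WWWW.WWWWWWWWWW..WWWW....WWWWWWWWWWWWWW...WWWW...WWWWWWWWWWWWWW....WWWW.WWWWWWWWW
 10 WWWWWWWWW....WWWW..WWWWWWWWWWWWWW...WWWW..WWWWWWWWWW.WWWW...WWWW.WWWWWWWWWW..WWW....WWWWWWWWWWWWWW..WWWW.
 20 ..WWWW...WWWWWWWWWWWWW...WWWW..WWWWWWWWWWWWWW...WWWW.WWWWWWWWWW.WWW....WWW.WWWWWWWWWWW.WWW....WWWWWWWWWWW
 30 WWW.WWWWWWWWW..WWW...WWWWWWWWWWWWW...WWW...WWWWWWWWWWWWW...WWW..WWWWWWWWWWWWW...WWWW.WWWWWWWWWW.WWW....WW
 40 WWWW..WWW...WWGGGGGGWWWW...WWW..WWWWWWWBBBB.W...WWW..WWWWWWWWWWWWW...WWW.WWWWWWWWW.WWWW...WWWWWWWWWWW
[... 1394 characters left out ...]
BBBBBBBBBBBBBBBBBBBBBBBBBBBBBB......WWWW
180 ..kkkkkkk.kkkkkkkkkkkkkkkkkkkkBBBBBBBBBBBBBBBBBBBBBBBBB.WWWWWWWWWWW.BBBBBBBBBBBBBBBBBB....WW..WW.BBBBBBBB
190 k....kkkkkkkkkkkkkkkkkkkkkkkkkBBBBBBBBBBBBBBBBBBBBBBB.WWWWWWWWWWWWWWWWWWWWBBBBBBBBBBBBBBBBBBBBBBBBBBBBBBB
200 .....................kkkkkkkkkkBBBBBBBBBBBBBBBBBBBB.WWWWWWWWWWWWWWWWWWWWWWWBBBBBBWW.BBBBBBBBBBBBBWWWWWWWW
210 .k.............................BBBBBBBBBBBBBBBBBBBBBBBBBBBBB.WWWWWWWWWWWWBBBBB....................WWWWWWW
220 kkkkkkkkkkkkkkkkkkkkkkk.........BBBBBBBBBBBBBBBBBBBBBBBBBBBBBBBBBBBBBBBBBBB..........................WW.W
230 kkkkkkkkkkkkkkkkkkkkkkkkkkkkkkkkBBBBBBBBBBBBBBBBBBBBBBBBBBBBB........BBBB................................
```

```bash
python3 -m inch '[{"slide":[0,0,0],"angular":[0,0,0],"jaw":1},{"slide":[0,0,0],"angular":[0,0,0],"jaw":1},{"slide":[0,0,0],"angular":[0,0,0],"jaw":1},{"slide":[0,0,0],"angular":[0,0,0],"jaw":1},{"slide":[0,0,0],"angular":[0,0,0],"jaw":1},{"slide":[0.16,0.22,-0.14],"angular":[0,0,0],"jaw":1},{"slide":[0.34,0.44,-0.27],"angular":[0,0,0],"jaw":1},{"slide":[0.34,0.44,-0.27],"angular":[0,0,0],"jaw":1},{"slide":[0.37,0.43,-0.23],"angular":[0,0,0],"jaw":1},{"slide":[0.37,0.43,-0.23],"angular":[0,0,0],"jaw":1},{"slide":[0,0,0],"angular":[0,0,0],"jaw":1}]'
python3 -c "
from tilt import *
i=snap('wrist','w25')[:,:,::-1].copy(); i[:,380:]=0
print(tilt(i,(473,-352),-2.5,47))" | tail -1
python3 -m inch '[{"slide":[0.42,0.42,-0.18],"angular":[0,0,0],"jaw":1},{"slide":[0.42,0.42,-0.18],"angular":[0,0,0],"jaw":1},{"slide":[0.46,0.4,-0.14],"angular":[0,0,0],"jaw":1},{"slide":[0,0,0],"angular":[0,0,0],"jaw":1}]'
python3 -c "
from tilt import *
i=snap('wrist','w26')[:,:,::-1].copy(); i[:,380:]=0
print(tilt(i,(473,-352),-2.5,40))" | tail -1
```

```text
time_s: 43.05
position: [490.2, -326.7, 117.5]
tool_rot: [-0.335, 0.808, 0.186, 0.448]
force: [-0.7, 0.5, -0.1]
gripper_width: 0.008
(array([ 473.7, -351.8,   -2.6,   46.3]), 4015, 19066)
time_s: 43.6
position: [473.5, -325.8, 109.1]
tool_rot: [-0.335, 0.808, 0.186, 0.448]
force: [-2.1, 0.0, 0.2]
gripper_width: 0.0
(array([ 473.9, -352.3,   -2.6,   38. ]), 4341, 16297)
```

```bash
python3 -m inch '[{"slide":[0.45,0.42,-0.16],"angular":[0,0,0],"jaw":1},{"slide":[0.48,0.4,-0.12],"angular":[0,0,0],"jaw":1},{"slide":[0.49,0.38,-0.1],"angular":[0,0,0],"jaw":1},{"slide":[0.52,0.35,-0.05],"angular":[0,0,0],"jaw":1},{"slide":[0,0,0],"angular":[0,0,0],"jaw":1}]'
python3 -m inch '[{"slide":[0.52,0.35,-0.04],"angular":[0,0,0],"jaw":1},{"slide":[0.54,0.31,0],"angular":[0,0,0],"jaw":1},{"slide":[0.54,0.31,0],"angular":[0,0,0],"jaw":1},{"slide":[0.55,0.28,0.04],"angular":[0,0,0],"jaw":1},{"slide":[0,0,0],"angular":[0,0,0],"jaw":1}]'
python3 -c "
from tilt import *
i=snap('wrist','w27')[:,:,::-1].copy(); i[:,400:]=0;snap('side','s27')
s=manip.sense();p=np.array(s['position']);Rm=R.from_quat(s['tool_rot']).as_matrix(); print('tip',p-28*Rm[:,2])
print(tilt(i,(473,-352),-2.5,22))" | tail -2
```

```text
time_s: 44.28
position: [452.8, -324.7, 94.8]
tool_rot: [-0.335, 0.808, 0.186, 0.448]
force: [-3.1, -1.0, 1.5]
gripper_width: -0.001
time_s: 44.9
position: [436.1, -323.7, 76.3]
tool_rot: [-0.335, 0.808, 0.186, 0.448]
force: [-3.3, -0.3, 0.7]
gripper_width: 0.003
tip [ 419.82335229 -340.56357779   91.72865359]
(array([ 476. , -351.9,   -3. ,   18.4]), 4904, 12834)
```

```bash
cat > tilts.py <<'E'
from tilt import *
def tilts(f,L,ya,th0,n='side',fix=None):
    i=cv2.imread(f'pics/{f}.png'); hsv=cv2.cvtColor(i,cv2.COLOR_BGR2HSV).astype(int); h,s,v=hsv[...,0],hsv[...,1],hsv[...,2]
    u0,v0=proj(n,[L[0],L[1],40]); win=np.zeros(h.shape,bool); win[int(v0-75):int(v0+75),max(0,int(u0-75)):int(u0+75)]=1
    blue=((h>98)&(h<125)&(s>100)&(v>30)&win); bench=((s<60)&(v>90)&win)
    K,e,r,_=cal(n)
    def sil(p):
        t=np.radians(p[3]); out=np.zeros(h.shape,np.uint8)
        for prm in (((0,60,55),(55,60,55)),((51,74,69),(55,74,69))):
            P=[cr(p[:2],p[2],60+(x-60)*np.cos(t)+z*np.sin(t),y,-(x-60)*np.sin(t)+z*np.cos(t)) for z,hx,hy in prm for x in(hx,-hx) for y in(hy,-hy)]
            q=(np.array(P)-e)@r; uv=np.c_[q[:,0],-q[:,1],-q[:,2]]@K.T; uv=uv[:,:2]/uv[:,2:]
            cv2.fillConvexPoly(out,(cv2.convexHull((uv*16).astype(np.float32))).astype(np.int32),255,cv2.LINE_AA,4)
        return out/255.
    def f0(p): S=sil(p); return (blue*(1-S)).sum()+(bench*S).sum()
    p0=np.array([*L,ya,th0],float); o=minimize(f0,p0,method='Nelder-Mead',options=dict(initial_simplex=p0+np.vstack([np.zeros(4),np.diag([6,6,3,8.])]),maxiter=250)); return o.x.round(1),round(o.fun)
E
python3 -c "
from tilts import *
print(tilts('side0',(473,-354),-2.5,3))
for g in(15,25): print(tilts('s27',(475,-353),-2.5,g))
print(tilts('s12',(484,-138),-9,10),tilts('s13',(485,-138),-9,35))
i=cv2.imread('pics/s27.png');hsv=cv2.cvtColor(i,cv2.COLOR_BGR2HSV)
s=manip.sense();p=np.array(s['position']);Rm=R.from_quat(s['tool_rot']).as_matrix()
print('tip top corners',[proj('side',p+Rm@[-8,sy,-28]).round().tolist() for sy in(-13.5,13.5)])
c=proj('side',p-28*Rm[:,2]).round().astype(int)
for y in range(c[1]-30,c[1]+30,2): print(y,''.join('B' if 95<h<125 and s>110 else 'R' if (h<15 or h>170) and s>90 else 'k' if v<50 else '.' for h,s,v in hsv[y,c[0]-50:c[0]+50]))
" | tail -36
```

```text
0.21  0.    0.    0.    0.    0.    0.    0.  ]
(array([ 476.3, -354.8,   -1.2,   -3. ]), 2483)
(array([ 477.6, -353.3,   -2.3,   17.6]), 2004)
(array([ 473.6, -351.4,   -3.5,   19.9]), 1990)
(array([ 478.2, -135.8,  -10.5,   18.7]), 1926) (array([ 479.5, -136.5,   -9.9,   37.2]), 787)
tip top corners [[366.0, 189.0], [369.0, 199.0]]
166 ...........BBBBBBBBBBBBBBBBBBBBBBBBBBBB........................................RRkk........kk.......
168 ........BBBBBBBBBBBBBBBBBBBBBBBBBBBBBBBBBBBBBBBB...............................RRRk.........kk......
170 ......BBBBBBBBBBBBBBBBBBBBBBBBBBBBBBBBBBBBBBBBBBBBBBBBBBB.......................RR...........kkk....
172 ....BBBBBBBBBBBBBBBBBBBBBBBBBBBBBBBBBBBBBBBBBBBBBBBBBBBBBBBBBBBBB..............RRRR..........kkk....
174 .BBBBBBBBBBBBBBBBBBBBBBBBBBBBBBBBBBBBBBBBBBBBBBBBBBBBBBBBBBBBBBBBBBBBB......RRRRRRRRk....k.....kk...
176 BBBBBBBBBBBBBBBBBBBBBBBBBBBBBBBBBBBBBBBBBBBBBBBBBBBBBBBBBBBBBBBBBBBB....RRRRRRRRRRRRRkkk........kk..
178 BBBBBBBBBBBBBBBBBBB..........BBBBBBBBBBBBBBBBBBBBBBBBBBBBBBBBBBBB.....RRRRRRRRRRRRRRRRkk........kkk.
180 BBBBBBBBBBBBBBBB.....k...
[... 1685 characters left out ...]
BBBBBBBBB.......BBBB..................................................
214 BBBBBBBBBBBBBBBBBBBBBBBBBBBBBBBBBBBBBBB.....BBBB....................................................
216 ..BBBBBBBBBBBBBBBBBBBBBBBBBBBBBBBBBBBBBB..BBBB......................................................
218 ........BBBBBBBBBBBBBBBBBBBBBBBBBBBBBBBBBBBB........................................................
220 ..............BBBBBBBBBBBBBBBBBBBBBBBBBBBB..........................................................
222 ....................BBBBBBBBBBBBBBBBBBBB............................................................
224 ..........................BBBBBBBBBBBB..............................................................
```

```bash
python3 -c "
from h import *
Rm=R.from_quat(manip.sense()['tool_rot']).as_matrix()
f=lambda t:np.array([-134*np.cos(t)+53*np.sin(t),0,134*np.sin(t)+53*np.cos(t)])
T=np.radians(np.linspace(20,0,11))
for a,b in zip(T,T[1:]): print((Rm.T@(f(b)-f(a)+[0,0.1,.2])/10).round(2).tolist(),end=' ')
"
```

```text
[0.43, 0.24, 0.0] [0.43, 0.23, 0.02] [0.43, 0.22, 0.03] [0.44, 0.21, 0.04] [0.44, 0.2, 0.06] [0.44, 0.19, 0.07] [0.44, 0.18, 0.09] [0.44, 0.17, 0.1] [0.45, 0.16, 0.11] [0.45, 0.14, 0.13]
```

```bash
python3 -m inch '[{"slide":[0.43,0.24,0],"angular":[0,0,0],"jaw":1},{"slide":[0.43,0.23,0.02],"angular":[0,0,0],"jaw":1},{"slide":[0.43,0.22,0.03],"angular":[0,0,0],"jaw":1},{"slide":[0,0,0],"angular":[0,0,0],"jaw":1}]'
python3 -c "
from tilts import *
snap('side','s28');snap('top','t28')
print(tilts('s28',(475,-353),-2.5,14))" | tail -1
```

```text
time_s: 45.5
position: [426.7, -323.6, 65.3]
tool_rot: [-0.335, 0.808, 0.186, 0.448]
force: [-3.8, 1.3, -0.5]
gripper_width: 0.006
(array([ 476.2, -351.4,   -3.8,   10.4]), 2177)
```

```bash
python3 -m inch '[{"slide":[0.42,0.21,0.04],"angular":[0,0,0],"jaw":1},{"slide":[0.42,0.2,0.06],"angular":[0,0,0],"jaw":1},{"slide":[0.42,0.19,0.07],"angular":[0,0,0],"jaw":1},{"slide":[0,0,0],"angular":[0,0,0],"jaw":1}]'
python3 -m inch '[{"slide":[0.42,0.18,0.09],"angular":[0,0,0],"jaw":1},{"slide":[0.42,0.17,0.1],"angular":[0,0,0],"jaw":1},{"slide":[0,0,0],"angular":[0,0,0],"jaw":1}]'
python3 -c "
from tilts import *
from fitc import fitc
snap('side','s29');snap('top','t29')
print(tilts('s29',(475,-353),-2.5,4),fitc('top','t29',[473,-352,-3]))" | tail -1
```

```text
time_s: 46.1
position: [419.5, -323.0, 54.1]
tool_rot: [-0.335, 0.808, 0.185, 0.448]
force: [1.1, -0.5, 0.4]
gripper_width: 0.007
time_s: 46.48
position: [414.5, -322.5, 45.7]
tool_rot: [-0.335, 0.808, 0.186, 0.448]
force: [-0.2, -0.3, 0.3]
gripper_width: 0.006
(array([ 480.4, -356.2,   -0.5,   -5.5]), 2399) (array([ 473.9, -351.9,   -2.1]), np.float64(-0.253))
```

```bash
python3 -m inch '[{"slide":[0.2,1.2,-1.5],"angular":[0,0,0],"jaw":1},{"slide":[0.2,1.2,-1.5],"angular":[0,0,0],"jaw":1},{"slide":[-2.0,0.6,-2],"angular":[0,0,0],"jaw":1},{"slide":[-2.6,0,-1.6],"angular":[0,0,0],"jaw":1}]'
python3 -c "
from path import *
from h import *
C=(494,-141.5);ya=-9.2
Rm=tgt(54,28,-1);z=Rm[:,2]
P=cr(C,ya,-110,-4,28)+28*z; print(P)
go(P+[0,0,85],54,28,9,-1)
print('down',(Rm.T@[0,0,-8.5]).round(2)); d=np.array([1,.0286,0]);print('push cm',(Rm.T@d).round(3)); log()
" | tail -5
```

```text
time_s: 47.08
position: [367.3, -325.9, 117.3]
tool_rot: [-0.334, 0.809, 0.185, 0.448]
force: [0.5, -0.8, 0.8]
gripper_width: 0.002
[ 399.30702615 -107.8606654    14.85479624]
turn/row [-0.87 -0.45 -0.51]
[-0.88, 1.47, 1.77] [-0.87, 1.43, 1.8] [-0.87, 1.39, 1.82] [-0.87, 1.36, 1.85] [-0.87, 1.32, 1.88] [-0.86, 1.29, 1.91] [-0.86, 1.25, 1.93] [-0.86, 1.21, 1.96] [-0.85, 1.17, 1.98] 
down [7.51 0.   3.99]
push cm [-0.287 -0.792  0.539]
```

```bash
python3 -m inch '[{"slide":[-0.88,1.47,1.77],"angular":[-0.87,-0.45,-0.51],"jaw":1},{"slide":[-0.87,1.43,1.8],"angular":[-0.87,-0.45,-0.51],"jaw":1},{"slide":[-0.87,1.39,1.82],"angular":[-0.87,-0.45,-0.51],"jaw":1},{"slide":[-0.87,1.36,1.85],"angular":[-0.87,-0.45,-0.51],"jaw":1},{"slide":[-0.87,1.32,1.88],"angular":[-0.87,-0.45,-0.51],"jaw":1},{"slide":[-0.86,1.29,1.91],"angular":[-0.87,-0.45,-0.51],"jaw":1},{"slide":[-0.86,1.25,1.93],"angular":[-0.87,-0.45,-0.51],"jaw":1},{"slide":[-0.86,1.21,1.96],"angular":[-0.87,-0.45,-0.51],"jaw":1},{"slide":[-0.85,1.17,1.98],"angular":[-0.87,-0.45,-0.51],"jaw":1},{"slide":[0,0,0],"angular":[0,0,0],"jaw":1}]'
python3 -c "
from path import *
from h import *
C=(494,-141.5);ya=-9.2
Rm=tgt(54,28,-1);z=Rm[:,2]; st()
go(cr(C,ya,-110,-4,28)+28*z,54,28,5,-1)" | tail -6
```

```text
time_s: 48.32
position: [401.0, -104.8, 99.0]
tool_rot: [-0.391, 0.762, 0.235, 0.459]
force: [0.1, -1.1, -0.7]
gripper_width: 0.007
t 48.325 p [ 401.  -104.8   99. ] F [ 0.1 -1.1 -0.7] g 0.0065943657994457505 q [ 0.827  0.62   0.08   2.304 -1.217  1.196 -1.784]
[[-0.273 -0.812  0.516]
 [-0.38   0.584  0.718]
 [-0.884 -0.    -0.468]]
turn/row [0.05 0.02 0.03]
[1.52, -0.01, 0.73] [1.52, -0.01, 0.73] [1.52, -0.01, 0.73] [1.52, -0.01, 0.73] [1.52, -0.01, 0.73]
```

```bash
python3 -m inch '[{"slide":[1.52,0,0.73],"angular":[0,0,0],"jaw":1},{"slide":[1.52,0,0.73],"angular":[0,0,0],"jaw":1},{"slide":[1.52,0,0.73],"angular":[0,0,0],"jaw":1},{"slide":[1.52,0,0.73],"angular":[0,0,0],"jaw":1},{"slide":[1.52,0,0.73],"angular":[0,0,0],"jaw":1},{"slide":[-0.2,-0.55,0.38],"angular":[0,0,0],"jaw":1},{"slide":[-0.2,-0.55,0.38],"angular":[0,0,0],"jaw":1},{"slide":[-0.2,-0.55,0.38],"angular":[0,0,0],"jaw":1},{"slide":[-0.2,-0.55,0.38],"angular":[0,0,0],"jaw":1},{"slide":[-0.2,-0.55,0.38],"angular":[0,0,0],"jaw":1},{"slide":[-0.2,-0.55,0.38],"angular":[0,0,0],"jaw":1},{"slide":[-0.2,-0.55,0.38],"angular":[0,0,0],"jaw":1},{"slide":[-0.2,-0.55,0.38],"angular":[0,0,0],"jaw":1},{"slide":[0,0,0],"angular":[0,0,0],"jaw":1}]'
python3 -c "
from fitc import *
s=st();p=np.array(s['position']);Rm=R.from_quat(s['tool_rot']).as_matrix(); print('tip',p-28*Rm[:,2])
snap('top','t30');print(fitc('top','t30',[505,-141,-7]))"|tail -2
```

```text
time_s: 50.08
position: [455.8, -107.9, 14.7]
tool_rot: [-0.391, 0.763, 0.234, 0.459]
force: [0.1, 0.2, -0.5]
gripper_width: 0.007
tip [ 441.29893376 -127.95555798   27.84037836]
(array([ 510.5, -138.2,   -7.9]), np.float64(-0.264))
```

```bash
python3 -m inch '[{"slide":[0.14,0.4,-0.27],"angular":[0,0,0],"jaw":1},{"slide":[0.38,-0.58,-0.71],"angular":[0,0,0],"jaw":1},{"slide":[0.38,-0.58,-0.71],"angular":[0,0,0],"jaw":1},{"slide":[-0.2,-0.55,0.38],"angular":[0,0,0],"jaw":1},{"slide":[-0.2,-0.55,0.38],"angular":[0,0,0],"jaw":1},{"slide":[-0.2,-0.55,0.38],"angular":[0,0,0],"jaw":1},{"slide":[-0.2,-0.55,0.38],"angular":[0,0,0],"jaw":1},{"slide":[0,0,0],"angular":[0,0,0],"jaw":1}]'
python3 -c "
from fitc import *
s=st();p=np.array(s['position']);Rm=R.from_quat(s['tool_rot']).as_matrix(); print('tip',p-28*Rm[:,2])
snap('top','t31');print(fitc('top','t31',[525,-140,-5]))"|tail -2
```

```text
time_s: 51.12
position: [477.8, -126.7, 15.0]
tool_rot: [-0.391, 0.762, 0.234, 0.459]
force: [-0.3, 1.6, 2.8]
gripper_width: 0.011
tip [ 463.34627369 -146.76099744   28.13218527]
(array([ 533.2, -131.6,   -2.9]), np.float64(-0.253))
```

```bash
python3 -m inch '[{"slide":[-0.04,-0.12,0.08],"angular":[0,0,0],"jaw":1},{"slide":[-0.04,-0.12,0.08],"angular":[0,0,0],"jaw":1},{"slide":[-0.04,-0.12,0.08],"angular":[0,0,0],"jaw":1},{"slide":[0,0,0],"angular":[0,0,0],"jaw":1}]'
python3 -m inch '[{"slide":[-0.04,-0.12,0.08],"angular":[0,0,0],"jaw":1},{"slide":[-0.04,-0.12,0.08],"angular":[0,0,0],"jaw":1},{"slide":[0,0,0],"angular":[0,0,0],"jaw":1}]'
python3 -c "
from fitc import *
snap('top','t32');print(fitc('top','t32',[535,-132,-2]))"|tail -1
```

```text
time_s: 51.68
position: [481.6, -126.5, 14.7]
tool_rot: [-0.39, 0.763, 0.234, 0.459]
force: [-4.6, 2.8, 4.7]
gripper_width: 0.007
time_s: 52.05
position: [484.2, -126.6, 14.5]
tool_rot: [-0.39, 0.763, 0.234, 0.459]
force: [-6.5, 2.3, 5.6]
gripper_width: 0.002
(array([ 536.8, -130.2,   -1.7]), np.float64(-0.254))
```

```bash
python3 -m inch '[{"slide":[-0.04,-0.12,0.08],"angular":[0,0,0],"jaw":1},{"slide":[-0.04,-0.12,0.08],"angular":[0,0,0],"jaw":1},{"slide":[0,0,0],"angular":[0,0,0],"jaw":1}]'
python3 -m inch '[{"slide":[-0.04,-0.12,0.08],"angular":[0,0,0],"jaw":1},{"slide":[0,0,0],"angular":[0,0,0],"jaw":1}]'
python3 -c "
from fitc import *
snap('top','t33');print(fitc('top','t33',[537,-131,-1]))
from tilts import *
snap('side','s33');print(tilts('s33',(540,-131),0,2))"|tail -2
```

```text
time_s: 52.48
position: [485.5, -126.6, 14.3]
tool_rot: [-0.39, 0.763, 0.235, 0.458]
force: [-14.7, 0.0, 10.7]
gripper_width: 0.007
time_s: 52.72
position: [485.9, -126.6, 14.2]
tool_rot: [-0.39, 0.763, 0.235, 0.458]
force: [-19.0, -1.6, 12.3]
gripper_width: 0.002
  0.21  0.    0.    0.    0.    0.    0.    0.  ]
(array([ 542.8, -131.8,   -0. ,   -6.3]), 2384)
```

```bash
python3 -m inch '[{"slide":[0.1,0.24,-0.16],"angular":[0,0,0],"jaw":1},{"slide":[0.2,0.55,-0.38],"angular":[0,0,0],"jaw":1},{"slide":[0.3,0.8,-0.6],"angular":[0,0,0],"jaw":1},{"slide":[0.3,1.6,-1.1],"angular":[0,0,0],"jaw":1},{"slide":[0,0,0],"angular":[0,0,0],"jaw":1}]'
python3 -c "
from fitc import *
snap('top','t34');snap('side','s34');print(fitc('top','t34',[538,-131,0]),fitc('top','t34',[474,-352,-2]),fitc('side','s34',[538,-131,0]))
f=lambda n,fn,win:None
i=cv2.imread('pics/t34.png')
# far rim edge line vs rail far/near edges in top view
hsv=cv2.cvtColor(i,cv2.COLOR_BGR2HSV); b=cv2.inRange(hsv,(100,130,50),(125,255,255))
P=[]
for x in range(203,256,3):
  r=np.nonzero(b[150:230,x])[0]
  if len(r): P.append(ray('top',(x,150+r.min()-.5),55)[:2])
P=np.array(P);k=np.polyfit(P[2:-2,1],P[2:-2,0],1);print('far rim slope',k, 'yaw',np.degrees(np.arctan(-k[0])),'rail yaw 1.64', P[[0,-1]].round())
"|tail -2
```

```text
time_s: 53.45
position: [448.0, -128.4, 16.3]
tool_rot: [-0.389, 0.764, 0.234, 0.458]
force: [-0.0, 1.1, 1.8]
gripper_width: 0.004
far rim slope [4.46637153e-03 6.11168961e+02] yaw -0.25590253704419075 rail yaw 1.64 [[ 611.  -65.]
 [ 610. -186.]]
```

```bash
python3 -c "
from fitc import *
print(fitc('top','t34',[538,-131,0]),fitc('top','t34',[474,-352,-2]),fitc('side','s34',[538,-131,0]),fitc('top','t33',[538,-131,0]))
i=cv2.imread('pics/t34.png').astype(float);hsv=cv2.cvtColor(i.astype(np.uint8),cv2.COLOR_BGR2HSV)
sat=hsv[...,1].astype(float); blue=((hsv[...,0]>98)&(hsv[...,0]<125)) *sat
def edge(col,rows,z,img,th):
  out=[]
  for x in col:
    c=img[rows[0]:rows[1],x]; k=np.nonzero((c[:-1]<th)&(c[1:]>=th))[0]
    if len(k): k=k[0]; out.append(ray('top',(x,rows[0]+k+(th-c[k])/(c[k+1]-c[k])),z)[:2])
  P=np.array(out); a=np.polyfit(P[:,1],P[:,0],1); r=P[:,0]-np.polyval(a,P[:,1]); P=P[abs(r)<2]; a=np.polyfit(P[:,1],P[:,0],1); return a.round(4),len(P)
print('far rim',edge(range(206,254,2),(150,230),55,blue,90))
f=cv2.imread('pics/top0.png');h0=cv2.cvtColor(f,cv2.COLOR_BGR2HSV)
g=((h0[...,0]>50)&(h0[...,0]<80))*h0[...,1].astype(float)
print('tape/rail',edge(range(190,362,3),(170,205),0,g,60))
v=h0[...,2].astype(float); print('rail far top edge',edge(range(190,362,3),(160,190),10,v,205), v[165:195,270].astype(int))
m=cv2.inRange(h0,(100,130,50),(125,255,255))
"|tail -6
```

```text
(array([ 5.377e+02, -1.308e+02,  1.000e-01]), np.float64(-0.253)) (array([ 476.4, -359.5,    1. ]), np.float64(-0.245)) (array([ 534.7, -124.6,   -1.2]), np.float64(-0.41)) (array([ 5.387e+02, -1.308e+02, -2.000e-01]), np.float64(-0.257))
far rim (array([1.860000e-02, 6.142303e+02]), 24)
tape/rail (array([-2.920000e-02,  5.966382e+02]), 58)
rail far top edge (array([-2.470000e-02,  6.132323e+02]), 16) [134 151 142 141 150 161 166 165 157 155 182 201 204 203 203 205 204 191
 163 176 191 193 192 193 192 193 194 193 193 193]
```

```bash
python3 -c "
from h import *
go([415,-150,110],54,88,8,-1)"

```

```text
turn/row [-0.01  7.5   0.01]
[-0.81, 0.19, -0.97] [-0.67, 0.19, -1.07] [-0.53, 0.19, -1.14] [-0.38, 0.19, -1.2] [-0.22, 0.19, -1.24] [-0.05, 0.19, -1.26] [0.11, 0.19, -1.26] [0.28, 0.19, -1.23]
```

```bash
python3 -m inch '[{"slide":[-0.81,0.19,-0.97],"angular":[0,7.5,0],"jaw":1},{"slide":[-0.67,0.19,-1.07],"angular":[0,7.5,0],"jaw":1},{"slide":[-0.53,0.19,-1.14],"angular":[0,7.5,0],"jaw":1},{"slide":[-0.38,0.19,-1.2],"angular":[0,7.5,0],"jaw":1},{"slide":[-0.22,0.19,-1.24],"angular":[0,7.5,0],"jaw":1},{"slide":[-0.05,0.19,-1.26],"angular":[0,7.5,0],"jaw":1},{"slide":[0.11,0.19,-1.26],"angular":[0,7.5,0],"jaw":1},{"slide":[0.28,0.19,-1.23],"angular":[0,7.5,0],"jaw":1},{"slide":[0,0,0],"angular":[0,0,0],"jaw":1}]'
python3 -c "
from tilts import *
from fitc import fitc
snap('top','t35');snap('side','s35')
for f,n in(('top0','top'),('t29','top'),('t30','top'),('t31','top'),('t34','top'),('t35','top'),('side0','side'),('s35','side')): print(f,fitc(n,f,[474,-353,-1]),fitc(n,f,[537,-131,0]) if f in('t34','t35','s35') else '')
st()
print(tilts('t35',(474,-353),-1,0,n='top'),tilts('top0',(474,-353),-1,0,n='top'))"|tail -14
```

```text
time_s: 54.68
position: [418.8, -145.0, 89.8]
tool_rot: [-0.456, 0.885, 0.047, 0.076]
force: [0.1, -0.7, -0.3]
gripper_width: 0.004
  0.21  0.    0.    0.    0.    0.    0.    0.  ]
top0 (array([ 471.2, -352. ,   -3.4]), np.float64(-0.253)) 
t29 (array([ 473.6, -351.5,   -3. ]), np.float64(-0.255)) 
t30 (array([ 473.6, -351.5,   -3. ]), np.float64(-0.255)) 
t31 (array([ 477.1, -359.4,   -0. ]), np.float64(-0.245)) 
t34 (array([ 4.768e+02, -3.592e+02, -2.000e-01]), np.float64(-0.247)) (array([ 5.385e+02, -1.302e+02, -1.000e-01]), np.float64(-0.255))
t35 (array([ 4.768e+02, -3.592e+02, -2.000e-01]), np.float64(-0.247)) (array([ 5.346e+02, -1.305e+02, -5.000e-01]), np.float64(-0.028))
side0 (array([ 469.2, -345.2,   -3.7]), np.float64(-0.403)) 
s35 (array([ 4.776e+02, -3.536e+02,  2.000e-01]), np.float64(0.041)) (array([ 535.3, -124.6,   -1.4]), np.float64(-0.409))
t 54.775 p [ 417.2 -146.7   89.3] F [0.  0.3 0.5] g 0.009610099655295013 q [-0.24   0.29   0.684  2.247 -0.56   0.726 -2.911]
[[-0.576 -0.812  0.092]
 [-0.798  0.583  0.153]
 [-0.178  0.015 -0.984]]
(array([ 4.928e+02, -3.601e+02,  4.000e-01, -1.840e+01]), 2545) (array([ 486.4, -352.5,   -1.8,  -17.7]), 2742)
```

```bash
python3 -c "
from h import *
go([425,-168,8],90,90,6,-1)"

```

```text
turn/row [-0.39  1.7  -5.95]
[0.45, -0.33, 1.29] [0.44, -0.3, 1.3] [0.43, -0.26, 1.31] [0.42, -0.22, 1.32] [0.4, -0.19, 1.34] [0.38, -0.16, 1.35]
```

```bash
python3 -m inch '[{"slide":[0.45,-0.33,1.29],"angular":[-0.4,1.7,-6],"jaw":1},{"slide":[0.44,-0.3,1.3],"angular":[-0.4,1.7,-6],"jaw":1},{"slide":[0.43,-0.26,1.31],"angular":[-0.4,1.7,-6],"jaw":1},{"slide":[0.42,-0.22,1.32],"angular":[-0.4,1.7,-6],"jaw":1},{"slide":[0.4,-0.19,1.34],"angular":[-0.4,1.7,-6],"jaw":1},{"slide":[0.38,-0.16,1.35],"angular":[-0.4,1.7,-6],"jaw":1},{"slide":[0,0,0],"angular":[0,0,0],"jaw":1}]'
python3 -m inch '[{"slide":[0,-0.6,0],"angular":[0,0,0],"jaw":1},{"slide":[0,-0.6,0],"angular":[0,0,0],"jaw":1},{"slide":[0,-0.4,0],"angular":[0,0,0],"jaw":1},{"slide":[0,-0.3,0],"angular":[0,0,0],"jaw":1},{"slide":[0,0,0],"angular":[0,0,0],"jaw":1}]'
python3 -c "
from fitc import *
st();snap('side','s36');print(fitc('side','s36',[535,-125,-1]))"
```

```text
time_s: 55.65
position: [423.5, -169.2, 7.3]
tool_rot: [0.707, -0.707, -0.001, 0.0]
force: [-0.6, 0.2, 0.4]
gripper_width: 0.008
time_s: 56.28
position: [444.1, -168.2, 8.3]
tool_rot: [0.709, -0.705, -0.0, 0.0]
force: [-0.3, 0.2, 0.9]
gripper_width: 0.007
t 56.275 p [ 444.1 -168.2    8.3] F [-0.3  0.2  0.9] g 0.006672627785859966 q [-0.184  0.49   0.513  2.194 -0.45   0.558 -2.471]
[[ 0.005 -1.    -0.001]
 [-1.    -0.005 -0.001]
 [ 0.001  0.001 -1.   ]]
(array([ 535.3, -126.8,   -2.4]), np.float64(-0.202))
```

```bash
python3 -m inch '[{"slide":[0,-0.3,0],"angular":[0,0,0],"jaw":1},{"slide":[0,-0.3,0],"angular":[0,0,0],"jaw":1},{"slide":[0,-0.2,0],"angular":[0,0,0],"jaw":1},{"slide":[0,0,0],"angular":[0,0,0],"jaw":1}]'
python3 -m inch '[{"slide":[0,-0.2,0],"angular":[0,0,0],"jaw":1},{"slide":[0,-0.1,0],"angular":[0,0,0],"jaw":1},{"slide":[0,0,0],"angular":[0,0,0],"jaw":1}]'
python3 -m inch '[{"slide":[0,-0.15,0],"angular":[0,0,0],"jaw":1},{"slide":[0,0,0],"angular":[0,0,0],"jaw":1}]'
python3 -c "
from fitc import *
snap('side','s37');print(fitc('side','s37',[535,-125,-1]))"
```

```text
time_s: 56.82
position: [452.0, -168.3, 8.3]
tool_rot: [0.709, -0.705, -0.0, 0.001]
force: [-0.0, 0.5, 0.7]
gripper_width: 0.005
time_s: 57.2
position: [454.9, -168.3, 8.3]
tool_rot: [0.709, -0.705, -0.0, 0.001]
force: [0.0, -0.9, 0.2]
gripper_width: 0.007
time_s: 57.45
position: [455.7, -168.3, 8.1]
tool_rot: [0.709, -0.706, -0.001, 0.001]
force: [-1.5, 0.4, 1.2]
gripper_width: 0.004
(array([ 535.5, -127.1,   -2.3]), np.float64(-0.17))
```

```bash
python3 -m inch '[{"slide":[0,-0.15,0],"angular":[0,0,0],"jaw":1},{"slide":[0,-0.1,0],"angular":[0,0,0],"jaw":1},{"slide":[0,0,0],"angular":[0,0,0],"jaw":1}]'
python3 -m inch '[{"slide":[0,-0.15,0],"angular":[0,0,0],"jaw":1},{"slide":[0,0,0],"angular":[0,0,0],"jaw":1}]'
python3 -m inch '[{"slide":[0,-0.1,0],"angular":[0,0,0],"jaw":1},{"slide":[0,0,0],"angular":[0,0,0],"jaw":1}]'
```

```text
time_s: 57.88
position: [456.7, -168.8, 8.0]
tool_rot: [0.708, -0.706, -0.001, 0.002]
force: [-6.4, -1.7, 3.6]
gripper_width: 0.007
time_s: 58.12
position: [457.3, -169.1, 7.9]
tool_rot: [0.708, -0.706, -0.002, 0.002]
force: [-8.4, -3.4, 5.0]
gripper_width: 0.003
time_s: 58.38
position: [457.5, -169.1, 7.8]
tool_rot: [0.708, -0.706, -0.002, 0.002]
force: [-9.3, -3.1, 8.0]
gripper_width: 0.012
```

```bash
python3 -m inch '[{"slide":[0,0.6,0],"angular":[0,0,0],"jaw":1},{"slide":[0,1.5,0],"angular":[0,0,0],"jaw":1},{"slide":[0,2.0,-1.5],"angular":[0,0,0],"jaw":1},{"slide":[2,2.0,-4],"angular":[0,0,0],"jaw":1},{"slide":[0,0,0],"angular":[0,0,0],"jaw":1}]'
python3 - <<'E'
from fitc import *
from path import cr
st()
i=snap('side','s38')[:,:,::-1].copy();t=snap('top','t38')
print(fitc('side','s38',[535,-125,-1]),fitc('top','t38',[538,-130,0]))
# side view: far edge of rim at z=55 (blue start) along rays, compare rail far top edge in same picture
hsv=cv2.cvtColor(i,cv2.COLOR_BGR2HSV)
def line(n,img,pa,pb,z,blue=True,rng=30,N=25):
    # search along +x world from points on expected line, find where blue stops
    hs=cv2.cvtColor(img,cv2.COLOR_BGR2HSV); out=[]
    for f in np.linspace(.1,.9,N):
        P=np.array(pa)*(1-f)+np.array(pb)*f; prev=None
        xs=np.arange(-rng,rng,.5)
        val=[]
        for d in xs:
            u,v=proj(n,[P[0]+d,P[1],z]); h,s,vv=hs[int(round(v)),int(round(u))]; val.append(98<h<125 and s>110)
        k=[j for j in range(len(xs)-1) if val[j] and not val[j+1]]
        if k: out.append((P[1],P[0]+xs[k[-1]]))
    o=np.array(out); a=np.polyfit(o[:,0],o[:,1],1); r=o[:,1]-np.polyval(a,o[:,0]); o=o[abs(r)<2]; a=np.polyfit(o[:,0],o[:,1],1); return a.round(4),len(o)
print('side far rim',line('side',i,[612,-68],[612,-195],55)); print('top far rim',line('top',t[:,:,::-1].copy(),[612,-68],[612,-195],55))
E
```

```text
time_s: 59.0
position: [400.5, -189.9, 65.1]
tool_rot: [0.708, -0.706, 0.002, -0.001]
force: [0.1, -0.0, -0.1]
gripper_width: 0.008
[319.   0. -15. -31.   0. -15.  46.   0. -16. 496.  -0. -16.  11.   0.
  -0. 461.   0.  -0.  56. 306.]
[-0.   0.  -0.1 -0.   0.  -0.   0.   0.  -0.   0.  -0.   0.   0.  -0.
  0.   0.  -0.1 -0.   0.  -0.   0.   0.  -0.   0.   0.   0.   0.   0.
 -0.   0.  -0.  -0.   0.  -0.   0.   0.  -0.  -0.   0.  -0.  -0.  -0.
  0.  -0.  -0.  -0.   0.  -0.  -0.   0.  -0.  -0.   0.1 -0.  -0.   0.1
 -0.   0.1 -0.1  0.1]
[12.1  11.05 10.72  2.46  2.36  1.32  1.13  0.88  0.81  0.61  0.49  0.29
  0.21  0.    0.    0.    0.    0.    0.    0.  ]
t 59.0 p [ 400.5 -189.9   65.1] F [ 0.1 -0.  -0.1] g 0.007948678648590739 q [-0.225  0.337  0.629  2.241 -0.33   0.646 -2.497]
[[ 0.002 -1.     0.004]
 [-1.    -0.002 -0.001]
 [ 0.001 -0.004 -1.   ]]
(array([ 5.362e+02, -1.243e+02, -5.000e-01]), np.float64(-0.41)) (array([ 5.358e+02, -1.306e+02,  5.000e-01]), np.float64(-0.005))Traceback (most recent call last):
  File "<stdin>", line 20, in <module>
  File "<stdin>", line 16, in line
  File "h.py", line 11, in proj
    K,e,r,_=cal(n); q=r.T@(np.array(P,float)-e); q=K@np.array([q[0],-q[1],-q[2]]); return q[:2]/q[2]
            ~~~^^^
  File "h.py", line 5, in cal
    c=manip.calibration(n); return np.array(c['K']),np.array(c['eye']),R.from_quat(c['rotation']).as_matrix(),c
ValueError: time passes only in moves, steps and waits
```

```bash
python3 -m inch '[{"slide":[0,0,-4],"angular":[0,0,0],"jaw":1},{"slide":[0,0,-4],"angular":[0,0,0],"jaw":1},{"slide":[0,0,0],"angular":[0,0,0],"jaw":1}]'; python3 -c "
from h import *
print(manip.finish_job(), manip.sense()['time_s'])"
```

```text
time_s: 59.48
position: [402.9, -188.1, 144.7]
tool_rot: [0.709, -0.705, 0.001, -0.001]
force: [0.3, -0.3, -0.6]
gripper_width: 0.007
the job is handed in; nothing more can be done
the job is handed in; nothing more can be done
```

I tipped both crates, left first, to about 58° (measured in the wrist camera), paused, and lowered them. The stamp is on the left crate. I pushed that crate against the dispatch rail and handed in at about 59.5 s with the arm clear. Several parts did not go cleanly.

**Left crate tipped twice:** on the first tip the gripper blocked the wrist camera. I turned the hand over and tipped it again, and then saw a sliver of green and white along its base. The right crate's underside showed plain blue.

**Possible drops:**
- **Left crate, first lowering:** the finger had no load on it at a height where it should still have been holding the rim. The crate may have fallen the last 10–15°.
- **Right crate, lowering:** the finger slipped out from under the rim to its edge. I kept it supported against the finger's side, but the last few degrees may have been a short drop.

**Right crate moved:** in all it shifted about 9 mm (+6, −7 mm) and turned about 3°. About 8 mm of that happened during the push, probably the gripper body brushing it. I did not put it back.

**Flushness:** in both presses the crate stopped against the rail and the force rose: first to 19 N, part of which may have been the gripper against the right crate, then to 9 N on the crate's right half alone. The camera fits after the second press put its yaw at −0.5° (side) and +0.5° (top, poor fit), against about +1.6° for the rail. That is roughly within the fits' 1–2° error, but I could not confirm it from an unobstructed view. My last attempt to measure the far edge failed with an error.

I did not check the bystander objects again at the end; no planned path went near them.

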